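# Close the denture flask and lock its retaining bar

## Robot

A 6-joint arm with a two-finger parallel gripper is mounted at the origin on a cart in front of the work surface, level with it; the furniture and walls round the work are solid. World frame = base frame: x ahead of the robot, y to its left, z up, the work surface at z = 0. Lengths are in mm, angles in degrees, forces in N, time in s.
With the tool pointing down it reaches from about 250 to 775 mm from the base axis. Payload 4 kg.
Tool frame: the origin (TCP) lies midway between the tips of the shut fingers; the grasp point (between the pads) lies manip.grasp_offset behind it (manip.grasp_offset is the distance from the TCP to the grasp point, in mm); x points along the fingers, y is the direction in which the jaws open and shut, and the axes are right-handed (so a half turn about x gives the same grasp; the last joint's range is limited). The gripper opens to 85 mm and grips with 20 to 120 N. Pads are 22 mm wide; open, the fingers measure 114 mm over their backs; the gripper's body (76 mm by 85 mm) begins 54 mm behind the grasp point. The pads swing forward as they close: fully open they stand 13 mm farther back than shut.
Start: joints at [66.687, 4.996, 78.535, -0, 96.463, -5.907], TCP at [164.542, 524.83, 202.841] pointing down, gripper open.
Joint ranges: [-177.83, 177.83], [-43.37, 116.18], [15.69, 146.23], [-61.86, 241.86], [9.47, 152.12], [-147.06, 147.06]. Speed limits (degrees/s): [159.86, 159.86, 180, 180, 180, 180].

## Interface

Orientations are given as a 3x3 rotation matrix whose columns are the frame's x, y, z axes.
In Python, from plant import readout, grab_frame, calibration, ticket, recognise, masks_of, place_of, manip gives the robot as it stands.
- The arm moves only by the tool play_rows, never from a script. Its argument "moves" is a list of rows, each a list of 7 numbers: the opening, from 0 (shut) to 1 (fully open), then the shift along the tool's x, y, z in m, then the turn, a rotation vector about the tool's x, y, z in degrees. A call has 1 to 10 rows; each row is the pose to reach, as a shift and turn from the pose commanded when the call began, along the tool's axes at that moment; what a row does not reach only later rows make up. A row lasts 1/10 s, in which the tool goes at most 50 mm and 8.59 degrees, less where a joint would pass 70% of its speed; a pose out of reach is approached as far as the arm can. A call with a gripper value outside its range is refused whole. The fingers move at their own pace and stop on an object; "force" is the grip in N (left out, the last holds). Time passes only in rows, so rows that repeat a pose let the fingers close. It gives the time, the measured TCP pose, the force and the opening at its end, in the units of the state.
- readout.read_state(): the state, without advancing time (a new reading comes with each control period).
- grab_frame(name): name is "side" or "top" or "wrist"; returns the picture (400x640x3 uint8, blue, green, red); there is no depth.
- calibration(name): a dict with "fx", "fy", "cx", "cy" (pixels), "R" (3x3) and "t" (3): a world point X has camera coordinates R X + t; the wrist camera has in their place "mount" (4x4, takes a point from camera to tool coordinates, whose origin is the TCP and whose axes are the tool frame's). Camera axes: x right, y down, z forward; pixel columns grow to the right and rows downward; lengths in mm; the calibration is good to about 2 mm. A picture is of the moment at which its call begins: read the wrist's pose just before it. calibration takes no time and is no camera call.
- ticket.close_job(): hands the job in, once; it reports no verdict.
Trained networks look in the newest picture that a camera, given by its name, has taken for a name from the list of things; names that differ only in an ending like _2 or _b are one class to them, and where a whole thing is asked for, a point or a joint stands for the part that bears it (a point fixed in the world has none). Each returns a list of dicts, best first, with "conf" (0 to 1); they miss things now and then, are a little off and sometimes report something else, mostly with a low value. They report only what shows in the picture. A call takes as long as a camera call. They do not tell look-alikes from the thing itself.
- recognise(camera, name): "xyz" ([x, y, z] in mm, in world coordinates, good to about 4 mm: the middle of the surface that is visible of it).
- masks_of(camera, name): "region" (400x640 bool, what is visible of it).
- place_of(camera, name): "xyz" ([x, y, z] in mm, in world coordinates, good to about 4 mm: a listed point, or the origin of a listed thing).
The state is a dict: "clock": time; "joint_positions": joint angles; "dq": joint speeds; "joint_efforts": joint torques, N m; "ee_pos": TCP position; "ee_rot": TCP orientation; "force": force on the tool from outside, world axes, zero at the start; "torque": the same for the moment, N m; "grip_width": finger opening in mm.
Only numpy, scipy, OpenCV 4.12 (cv2) and the standard library are available. Lean on these libraries where they do the work, as an engineer would, in place of code of your own. Each camera call takes 0.05 s, during which the arm holds its last target.

## Task

Take the brass flask cover off the sloping white stand and set it gently, top side up, square on the lower flask half in the clamp, so that it drops over the plaster tongue and sits flush all round. Then swing the retaining bar by its red handle over the cover until it is fully home against its stop, and let go. Leave the plaster model, the glaze jar and the putty tub where they stand.

Things in the scene. Friction and masses are not known exactly. Their poses are not given: they have to be found in the camera images.
- flask_cover: Loose upper half of a denture flask: brass block 80 (own x) x 54 (own y) x 26 mm, dark plate in its top, 0.3 kg, flat sides: grip across the 54 mm. Origin: centre of its underside; own z points out of its top. Underside: recess 72 x 46 mm, 8 mm deep, in a 4 mm rim. Starts on the stand, tilted 30 deg, its top leaning to the robot's right, own x up the slope. Either way round fits.
- draining_stand: Fixed white stand, yaw varies; origin: centre of the underside of its base (110 x 76 x 7 mm). Its sloping plate (104 mm long, 40 mm wide: the cover overhangs it 7 mm on both sides) rises at 30 degrees towards the stand's +x, roughly to the robot's left. A lip at the low end, 11 mm above the plate, holds the cover. Highest point 71 mm.
- flask_clamp: Fixed clamp, yaw varies; origin: centre of the underside of its grey base (165 own x, 92 own y, 10 mm thick); own +x roughly away from the robot. Carries the brass lower flask half (80 x 54 mm in x, y; rim 40 mm above the worktop) with a white plaster tongue on top. A 22 mm post at own x = -62 mm carries the bar; a 10 mm stop post, 76 mm high, stands at own x +58, y -12.5 mm.
- flask_seat (a point): Centre of the lower flask half's flat rim plane, 40 mm above the worktop: the cover's origin lies here when seated. Axes as the clamp's; the cover's long side lies along x. The tongue round this point is 69 (x) x 43 (y) mm at its foot and 7 mm high, its flanks taper in 3.5 mm; it enters the recess of the cover with 1.5 mm play on each side.
- retaining_bar (a joint): Angle (rad) of the steel bar about its upright pivot: 0 = closed over the cover along the clamp's +x, at its stop; positive = open towards the clamp's +y (0 to 1.7, starts 1.0 to 1.5). Stays where left; takes about 1 N at the handle. Bar 14 mm wide, 8 mm thick, underside 68.5 mm above the worktop, 2.5 mm above a seated cover: it bumps into one not seated.
- bar_pivot (a point): On the pivot axis of the bar, at the height of the bar's upper face (76.5 mm above the worktop).
- bar_handle (a point): Centre of the top of the bar's red handle: an upright round pin 13 mm thick and 34 mm high standing on the bar, 110 mm from the pivot axis; its top is 110.5 mm above the worktop. It does not turn on the bar: the handle may slip round in the grip.
- plaster_model: Loose bystander: cream plaster model of a dental arch, 57 x 68 x 28 mm; origin at the centre of its underside. Leave it alone.
- glaze_jar: Loose bystander: small white jar with black lid, 41 mm across, 35 mm high; origin at the centre of its underside. Leave it alone.
- putty_tub: Loose bystander: white tub with blue lid, 71 mm across, 61 mm high; origin at the centre of its underside. Leave it alone.
Things that resemble listed ones, but are neither listed nor needed, are in the scene too. Of the things shaped like the flask_cover, the brass one is meant.

How it is judged:
By the outcome, as a careful person would: the job done as asked, in the order asked, and still so for the second after the job is handed in, with the robot touching nothing.
It also fails if it takes over 58 s, if anything falls off the work surface, if the arm or the gripper's body presses on something with over 40 N, if the wrist force passes 120 N, or if a joint passes its speed limit or range.

## Working session

There is one attempt and no reset: what is moved stays moved. The work goes in short steps, Python scripts to look and compute and a tool call to move; the robot and the scene stay as the last step left them, time stands still between calls to the robot, and variables do not carry over. Pictures are saved under pics/ and viewed, and the job is handed in when it is done.

Besides the shell and the picture viewer there is one more tool, called as name([rows], argument=value, ...), one row to a line, values as JSON. play_rows: Moves the arm, as the interface text tells. Its arguments: {"type":"object","properties":{"moves":{"type":"array","items":{"type":"array","items":{"type":"number"}}},"force":{"type":"number"}},"required":["moves"]}

```bash
ls -la; mkdir -p pics; python3 - <<'E'
from plant import readout, grab_frame, calibration, manip
import cv2, numpy as np
s=readout.read_state(); print({k:np.round(v,3).tolist() for k,v in s.items()})
print(manip.grasp_offset, [a for a in dir(manip) if a[0]!='_'])
for n in ["side","top","wrist"]:
    print(n,calibration(n))
for n in ["side","top"]:
    cv2.imwrite(f"pics/{n}0.png",grab_frame(n))
E
```

```text
total 12
drwxr-xr-x  3 agent agent 4096 Dec  7 03:27 .
drwxr-xr-x 23 root  root  4096 Dec  7 03:27 ..
drwxr-xr-x  2 agent agent 4096 Dec  7 03:27 pics
{'clock': 0.0, 'joint_positions': [66.686, 5.039, 78.626, -0.001, 96.464, -5.908], 'dq': [-0.011, 0.009, -0.0, 0.046, 0.022, -0.088], 'joint_efforts': [0.001, -35.185, -31.328, 0.0, 0.011, -0.0], 'ee_pos': [164.319, 524.274, 201.631], 'ee_rot': [[-0.001, 0.299, 0.954], [-0.002, 0.954, -0.299], [-1.0, -0.002, -0.0]], 'force': [-0.709, 0.475, -0.112], 'torque': [0.018, -0.036, 0.019], 'grip_width': 85.139}
18.700000000000003 ['Unreachable', 'grasp_offset']
side {'fx': 413.5944903531152, 'fy': 413.5944903531152, 'cx': 314.0858838936107, 'cy': 198.8645612015254, 'R': array([[-0.96793154,  0.25065871,  0.01669549],
       [ 0.15766893,  0.65789694, -0.73641844],
       [-0.19557361, -0.71017028, -0.67632029]]), 't': array([ 504.14687028,  -24.76796818, 1157.37353645])}
top {'fx': 374.4550955922854, 'fy': 374.4550955922854, 'cx': 315.7934087831538, 'cy': 197.64891646040928, 'R': array([[-1.39883423e-03, -9.99912780e-01,  1.31329863e-02],
       [-9.88504128e-01, -6.02910531e-04, -1.51192677e-01],
       [ 1.51187408e-01, -1.31935046e-02, -9.88417067e-01]]), 't': array([-29.62744249, 544.82053103, 958.22297753])}
wrist {'fx': 337.59325986847193, 'fy': 337.59325986847193, 'cx': 319.7140193869533, 'cy': 193.1006630715247, 'mount': array([[ 3.25588695e-04, -2.89373756e-01,  9.57216132e-01,
        -1.70684752e+02],
       [ 9.99999945e-01,  1.46905043e-04, -2.95730717e-04,
         5.89545989e-01],
       [-5.50431683e-05,  9.57216176e-01,  2.89373788e-01,
        -7.25210471e+01],
       [ 0.00000000e+00,  0.00000000e+00,  0.00000000e+00,
         1.00000000e+00]])}
```

View pics/side0.png

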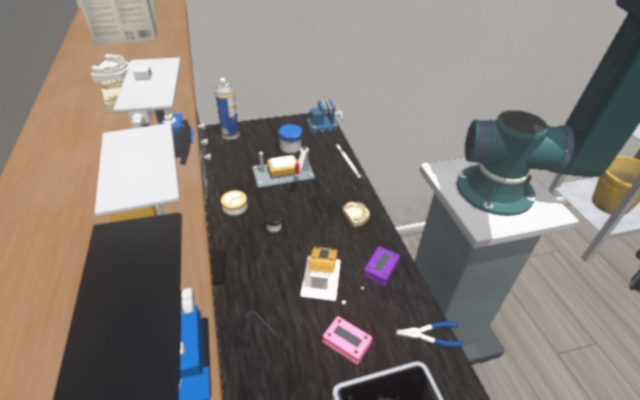

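View pics/top0.png

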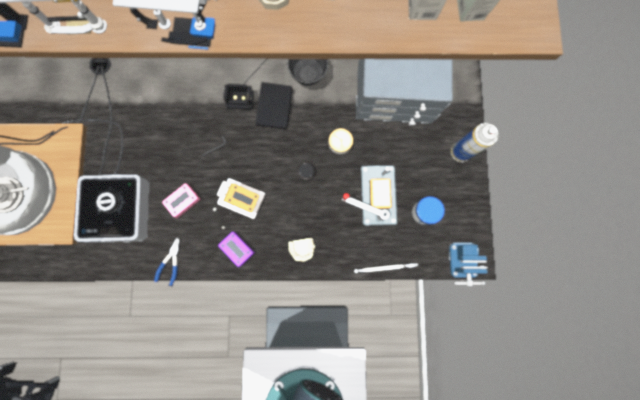

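```bash
python3 - <<'E'
from plant import readout, recognise, place_of
import numpy as np
for n in ["side","top"]:
    for o in ["flask_cover","draining_stand","flask_clamp","flask_seat","bar_pivot","bar_handle"]:
        print(n,o,[(np.round(d['xyz'],1).tolist(),round(d['conf'],2)) for d in place_of(n,o)])
    for o in ["plaster_model","glaze_jar","putty_tub"]:
        print(n,o,[(np.round(d['xyz'],1).tolist(),round(d['conf'],2)) for d in place_of(n,o)])
print(readout.read_state()['clock'])
E
```

```text
side flask_cover [([543.4, 173.1, 39.1], 0.87), ([539.7, 337.5, -2.1], 0.82), ([405.8, 187.2, 1.8], 0.68)]
side draining_stand [([547.9, 170.2, -0.6], 0.61)]
side flask_clamp [([555.7, -199.5, -2.6], 0.63)]
side flask_seat []
side bar_pivot [([497.3, -206.7, 78.1], 0.47)]
side bar_handle [([541.2, -106.6, 110.9], 0.73)]
side plaster_model []
side glaze_jar [([622.8, -4.0, -2.7], 0.7)]
side putty_tub [([510.1, -332.8, -0.4], 0.63)]
top flask_cover [([544.4, 174.8, 43.8], 0.85), ([543.0, 335.8, -1.6], 0.75), ([407.8, 185.3, 1.4], 0.68)]
top draining_stand [([551.0, 176.7, 1.3], 0.67)]
top flask_clamp [([556.6, -204.3, 3.7], 0.77), ([496.0, -207.6, 79.3], 0.22)]
top flask_seat [([559.0, -204.6, 41.6], 0.87)]
top bar_pivot [([493.2, -210.5, 77.2], 0.84)]
top bar_handle [([543.5, -107.6, 110.0], 0.5), ([410.5, 7.0, 2.2], 0.39)]
top plaster_model [([409.7, 5.5, 2.2], 0.7)]
top glaze_jar [([622.9, -3.3, 3.3], 0.62)]
top putty_tub [([508.0, -330.1, -0.1], 0.76)]
1.0
```

```bash
cat > h.py <<'E'
import numpy as np, json, os, cv2
from scipy.spatial.transform import Rotation as Rn
from plant import readout, grab_frame, calibration, recognise, masks_of, place_of
F='cmd.json'
def down(yaw):  # tool x down, tool y at yaw (deg)
    c,s=np.cos(np.radians(yaw)),np.sin(np.radians(yaw))
    x=np.array([0,0,-1.]);y=np.array([c,s,0]);return np.c_[x,y,np.cross(x,y)]
def getcmd():
    d=json.load(open(F));return np.array(d['p']),np.array(d['R'])
def setcmd(p,R): json.dump({'p':list(map(float,p)),'R':np.array(R).tolist()},open(F,'w'))
if not os.path.exists(F): setcmd([164.542,524.83,202.841],down(66.687+5.907))
def plan(p,R=None):
    p0,R0=getcmd(); R=R0 if R is None else R
    sh=R0.T@(np.array(p)-p0)/1000; rv=Rn.from_matrix(R0.T@R).as_rotvec(degrees=True)
    print('shift',np.round(sh,4).tolist(),'rot',np.round(rv,2).tolist(),'dist',round(np.linalg.norm(sh)*1000),'ang',round(np.linalg.norm(rv),1))
def applied(sh,rv=(0,0,0)):
    p0,R0=getcmd(); p=p0+R0@np.array(sh)*1000; R=R0@Rn.from_rotvec(rv,degrees=True).as_matrix(); setcmd(p,R)
    s=readout.read_state(); print('cmd',np.round(p,1),'meas',np.round(s['ee_pos'],1),'dang',round(np.degrees(Rn.from_matrix(R.T@np.array(s['ee_rot'])).magnitude()),2),'F',np.round(s['force'],1),'w',round(s['grip_width'],1),'t',s['clock'],'q',np.round(s['joint_positions'],1))
def wcam():
    c=calibration('wrist'); s=readout.read_state(); T=np.eye(4);T[:3,:3]=s['ee_rot'];T[:3,3]=s['ee_pos']
    M=T@c['mount']; Ri=M[:3,:3].T; return c,Ri,-Ri@M[:3,3]
def shot(cam,fn):
    if cam=='wrist': c,R,t=wcam()
    else: c=calibration(cam);R,t=c['R'],c['t']
    im=grab_frame(cam); cv2.imwrite(fn,im)
    K=np.array([[c['fx'],0,c['cx']],[0,c['fy'],c['cy']],[0,0,1]]); np.savez(fn[:-4],K=K,R=R,t=t); return im
def load(fn):
    d=np.load(fn[:-4]+'.npz');return d['K'],d['R'],d['t']
def proj(X,K,R,t):
    x=(np.atleast_2d(X)@R.T+t)@K.T; return x[:,:2]/x[:,2:]
def onz(uv,z,K,R,t):
    d=R.T@np.linalg.inv(K)@np.array([uv[0],uv[1],1.]); o=-R.T@t; return o+d*(z-o[2])/d[2]
E
python3 - <<'E'
from h import *
plan([548,205,220],down(0))
a=cv2.imread('pics/side0.png')[220:360,260:430];b=cv2.imread('pics/top0.png')[150:280,150:300]
c=cv2.imread('pics/top0.png')[150:240,330:460]; 
r=lambda i:cv2.resize(i,(390,290),interpolation=cv2.INTER_CUBIC)
cv2.imwrite('pics/crop0.png',np.vstack([np.hstack([r(a),r(b)]),np.hstack([r(c),r(cv2.imread('pics/side0.png')[120:200,230:330])])]))
E
```

```text
shift [-0.0172, -0.1905, 0.4616] rot [72.59, 0.0, 0.0] dist 500 ang 72.6
```

View pics/crop0.png

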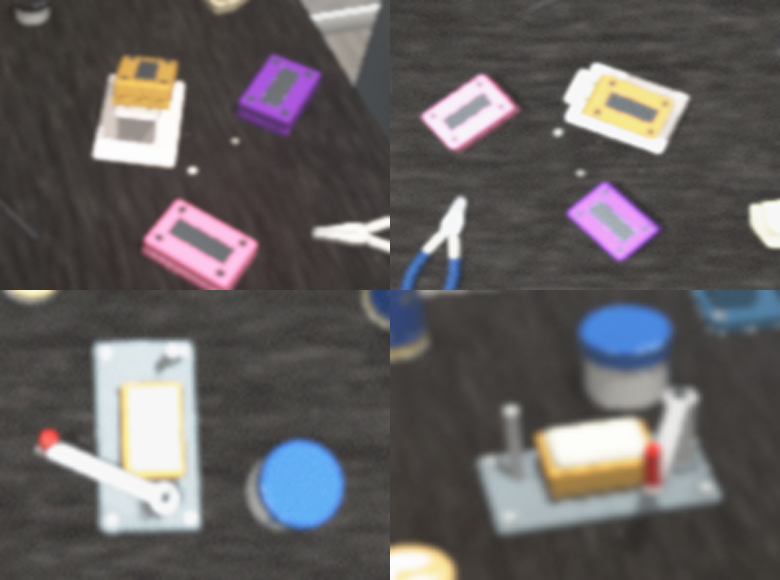

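Three cover-shaped things show in the top picture: pink at (180,200), purple at (235,249) and brass on the white stand at (242,197). I choose the brass one; the crop confirms it is tilted on the stand. The bar (red handle at top (346,196)) looks close to the cover's corner path, so I'll measure it.

play_rows([
  [1,-0.0172,-0.1905,0.4616,72.59,0,0],
  [1,-0.0172,-0.1905,0.4616,72.59,0,0],
  [1,-0.0172,-0.1905,0.4616,72.59,0,0],
  [1,-0.0172,-0.1905,0.4616,72.59,0,0],
  [1,-0.0172,-0.1905,0.4616,72.59,0,0],
  [1,-0.0172,-0.1905,0.4616,72.59,0,0],
  [1,-0.0172,-0.1905,0.4616,72.59,0,0],
  [1,-0.0172,-0.1905,0.4616,72.59,0,0],
  [1,-0.0172,-0.1905,0.4616,72.59,0,0],
  [1,-0.0172,-0.1905,0.4616,72.59,0,0],
])

```text
clock: 2.0
ee_pos: [549.4, 203.4, 220.2]
ee_rot: [[0.0, 1.0, -0.001], [0.0, -0.001, -1.0], [-1.0, 0.0, -0.0]]
force: [-0.1, 0.4, 1.1]
grip_width: 85.6
```

play_rows([
  [1,0,0,0,0,0,0],
  [1,0,0,0,0,0,0],
  [1,0,0,0,0,0,0],
])

```text
clock: 2.3
ee_pos: [547.4, 205.6, 220.0]
ee_rot: [[-0.0, 1.0, 0.001], [0.0, 0.001, -1.0], [-1.0, -0.0, -0.0]]
force: [0.7, -0.6, -0.2]
grip_width: 85.5
```

```bash
python3 - <<'E'
from h import *
applied([-0.0172,-0.1905,0.4616],[72.59,0,0])
print(np.round(readout.read_state()['ee_rot'],3))
E
```

```text
cmd [548. 205. 220.] meas [547.4 205.6 220. ] dang 0.06 F [ 0.7 -0.6 -0.2] w 85.5 t 2.3 q [15.   9.3 71.8  0.  98.9 15. ]
[[-0.     1.     0.001]
 [ 0.     0.001 -1.   ]
 [-1.    -0.    -0.   ]]
```

```bash
python3 - <<'E'
from h import *
shot('wrist','pics/w1.png')
for o in ["flask_cover","draining_stand"]:
    print(o,[(np.round(d['xyz'],1).tolist(),round(d['conf'],2)) for d in place_of('wrist',o)])
E
```

```text
flask_cover [([410.6, 183.1, -1.1], 0.86), ([540.2, 334.4, -1.9], 0.76), ([545.5, 174.0, 42.2], 0.56)]
draining_stand [([550.6, 179.8, -3.9], 0.68)]
```

View pics/w1.png

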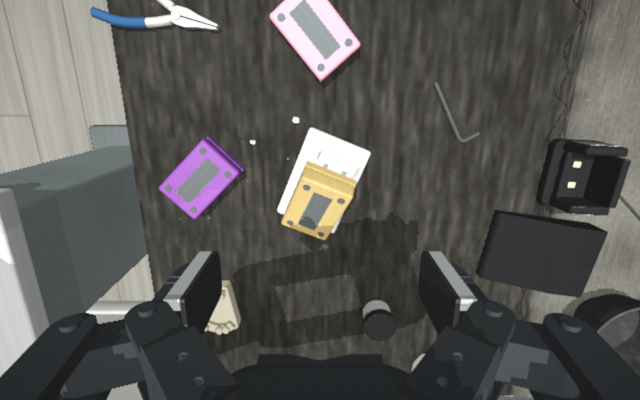

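```bash
python3 - <<'E'
from h import *
im=cv2.imread('pics/w1.png')[115:255,260:385]
cv2.imwrite('pics/w1c.png',cv2.resize(im,None,fx=5,fy=4.2,interpolation=cv2.INTER_CUBIC))
im=cv2.imread('pics/w1.png')[115:255,255:395]
cv2.imwrite('pics/w1c.png',cv2.resize(im,(600,600),interpolation=cv2.INTER_CUBIC))
E
```

```text
(no output)
```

View pics/w1c.png

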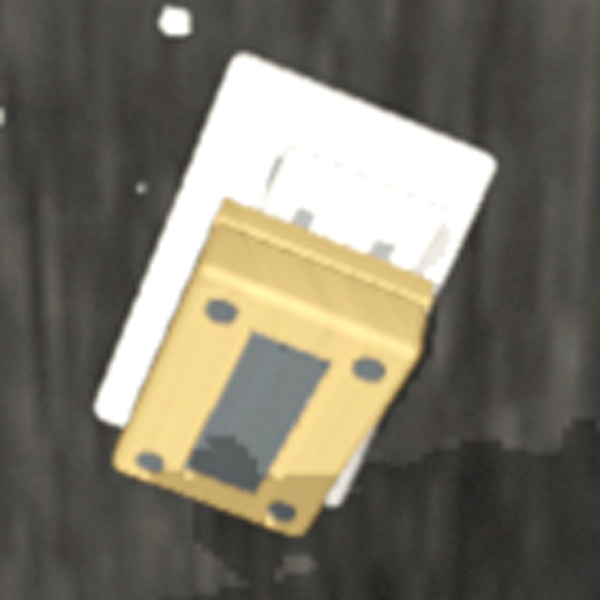

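```bash
cat > fit1.py <<'E'
from h import *
from scipy.optimize import least_squares
K,R,t=load('pics/w1.png')
s=140/600; px=lambda u,v:(255+(u+.5)*s-.5,115+(v+.5)*s-.5)
obs=np.array([px(*p) for p in [(203,268),(420,352),(113,465),(300,537),(223,198),(433,293)]])
M=np.array([(40,27,26),(40,-27,26),(-40,27,26),(-40,-27,26),(40,27,0),(40,-27,0.)])
def Rc(psi,tilt): return Rn.from_euler('ZY',[psi,-tilt],degrees=True).as_matrix()
def f(q,tilt=None): 
    return (proj(M@Rc(q[3],q[4] if len(q)>4 else 30).T+q[:3],K,R,t)-obs).ravel()
for q0 in ([545,174,42,70],[545,174,42,70,30]):
    r=least_squares(f,q0); print(np.round(r.x,1),'rms px',np.sqrt(np.mean(r.fun**2)),np.round(r.fun,1))
# base
ob=np.array([px(*p) for p in [(232,50),(499,157)]])
for (u,v) in [(232,50),(499,157),(91,420)]: print(np.round(onz(px(u,v),7,K,R,t),1))
E
python3 fit1.py
```

```text
[547.8 168.2  28.3  67.1] rms px 0.8512864232566091 [-0.1  0.4 -0.4  1.4 -0.1  0.1 -0.3  0.1  1.1  0.1 -0.3 -2.3]
[547.7 167.6  27.2  67.1  29.4] rms px 0.8404616809733011 [ 0.1  0.3 -0.4  1.1 -0.1  0.3 -0.4  0.3  1.1  0.2 -0.4 -2.3]
[536.4 241.8   7. ]
[607.5 213.7   7. ]
[495.8 138.9   7. ]
```

```bash
cat >> fit1.py <<'E'
print('--')
for z in (36,41,44):
    g=lambda q: f([q[0],q[1],z,q[2]])
    r=least_squares(g,[548,168,68]); print(z,np.round(r.x,1),np.sqrt(np.mean(r.fun**2)),np.round(r.fun,1))
psi=68.4
C=Rc(psi,30); o=np.array([548,171,41.])
# tool x=-zc ; tool y=-yc
Rt=np.c_[-C[:,2],-C[:,1],np.cross(-C[:,2],-C[:,1])]; print(np.round(Rt,3))
# standoff: grasp point 100mm above cover mid height
tcp=o+C[:,2]*(13+110)+Rt[:,0]*18.7
print(np.round(tcp,1)); plan(tcp,Rt)
E
python3 fit1.py
```

```text
[547.8 168.2  28.3  67.1] rms px 0.8512864232566091 [-0.1  0.4 -0.4  1.4 -0.1  0.1 -0.3  0.1  1.1  0.1 -0.3 -2.3]
[547.7 167.6  27.2  67.1  29.4] rms px 0.8404616809733011 [ 0.1  0.3 -0.4  1.1 -0.1  0.3 -0.4  0.3  1.1  0.2 -0.4 -2.3]
[536.4 241.8   7. ]
[607.5 213.7   7. ]
[495.8 138.9   7. ]
--
36 [547.7 170.5  67.2] 1.0459940366964768 [-0.6  0.1  0.4  1.5 -0.9  0.8 -0.2  1.1  0.7 -0.6  0.5 -2.6]
41 [547.7 172.   67.2] 1.3282657391632005 [-1.  -0.2  0.9  1.5 -1.5  1.2 -0.1  1.8  0.5 -1.1  1.  -2.8]
44 [547.7 172.9  67.2] 1.5311078823187925 [-1.2 -0.3  1.2  1.6 -1.8  1.5 -0.1  2.2  0.3 -1.4  1.4 -2.9]
[[ 0.184  0.93  -0.319]
 [ 0.465 -0.368 -0.805]
 [-0.866 -0.    -0.5  ]]
[528.8 122.5 131.3]
shift [0.0887, -0.0192, 0.0825] rot [21.11, 29.64, 5.66] dist 123 ang 36.8
```

play_rows([
  [1,0.0887,-0.0192,0.0825,21.11,29.64,5.66],
  [1,0.0887,-0.0192,0.0825,21.11,29.64,5.66],
  [1,0.0887,-0.0192,0.0825,21.11,29.64,5.66],
  [1,0.0887,-0.0192,0.0825,21.11,29.64,5.66],
  [1,0.0887,-0.0192,0.0825,21.11,29.64,5.66],
  [1,0.0887,-0.0192,0.0825,21.11,29.64,5.66],
  [1,0.0887,-0.0192,0.0825,21.11,29.64,5.66],
  [1,0.0887,-0.0192,0.0825,21.11,29.64,5.66],
])

```text
clock: 3.25
ee_pos: [529.3, 123.5, 132.4]
ee_rot: [[0.185, 0.931, -0.316], [0.465, -0.366, -0.806], [-0.866, 0.002, -0.5]]
force: [0.0, 1.0, 0.2]
grip_width: 85.7
```

```bash
python3 - <<'E'
from h import *
applied([0.0887,-0.0192,0.0825],[21.11,29.64,5.66])
im=shot('wrist','pics/w2.png')
for o in ["flask_cover"]:
    print(o,[(np.round(d['xyz'],1).tolist(),round(d['conf'],2)) for d in place_of('wrist',o)])
ms=masks_of('wrist','flask_cover')
for m in ms: 
    ys,xs=np.nonzero(m['region']); print(m['conf'],xs.min(),xs.max(),ys.min(),ys.max())
E
```

```text
cmd [528.8 122.5 131.3] meas [529.3 123.5 132.4] dang 0.19 F [0.  1.  0.2] w 85.7 t 3.25 q [-12.   -2.7  99.9  30.1  78.9   4.5]
flask_cover [([546.0, 171.4, 42.7], 0.91), ([410.0, 183.2, -1.1], 0.72), ([540.5, 337.0, -3.1], 0.68)]
0.97 281 352 136 238
0.74 118 222 181 283
0.72 207 301 6 90
```

View pics/w2.png

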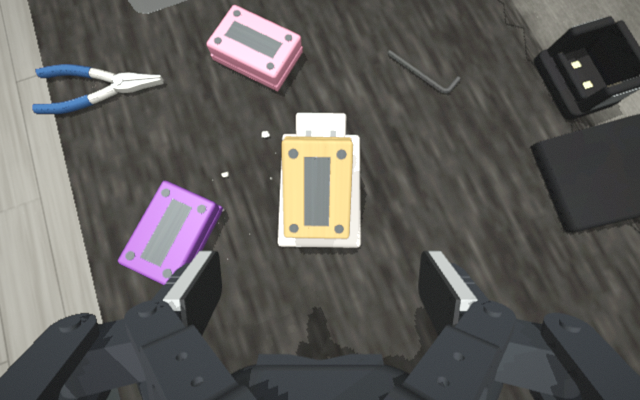

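```bash
python3 - <<'E'
from h import *
im=cv2.imread('pics/w2.png')[100:260,260:380]
cv2.imwrite('pics/w2c.png',cv2.resize(im,None,fx=3.75,fy=3.75,interpolation=cv2.INTER_CUBIC))
E
```

```text
(no output)
```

View pics/w2c.png

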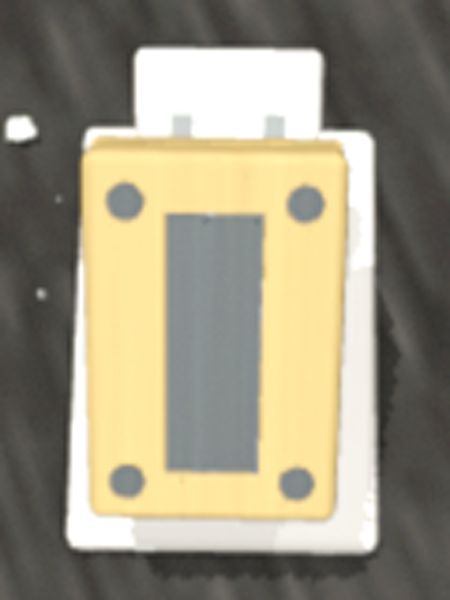

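```bash
cat > fit2.py <<'E'
from h import *
from scipy.optimize import least_squares
K,R,t=load('pics/w2.png')
px=lambda u,v:(260+(u+.5)/3.75-.5,100+(v+.5)/3.75-.5)
obs=np.array([px(*p) for p in [(81,149),(350,153),(90,517.5),(335,521)]])
M=np.array([(40,27,26),(40,-27,26),(-40,27,26),(-40,-27,26.)])
def Rc(psi,tilt): return Rn.from_euler('ZY',[psi,-tilt],degrees=True).as_matrix()
def f(q): return (proj(M@Rc(q[3],q[4] if len(q)>4 else 30).T+q[:3],K,R,t)-obs).ravel()
for q0 in ([545,174,42,70],[545,174,42,70,30]):
    r=least_squares(f,q0); print(np.round(r.x,1),'rms px',np.sqrt(np.mean(r.fun**2)),np.round(r.fun,1))
for z in (36,41,44):
    g=lambda q: f([q[0],q[1],z,q[2]])
    r=least_squares(g,[548,168,68]); print(z,np.round(r.x,1),np.sqrt(np.mean(r.fun**2)),np.round(r.fun,1))
E
python3 fit2.py
```

```text
[548.2 173.9  36.8  67.9] rms px 0.1958940146741374 [-0.   0.2  0.2  0.  -0.4 -0.1  0.2 -0.2]
[548.1 173.8  36.   67.9  29.2] rms px 0.1706087400047649 [ 0.1  0.2 -0.  -0.  -0.3  0.   0.2 -0.1]
36 [548.2 174.1  67.9] 0.2323983011399886 [ 0.1  0.4  0.   0.2 -0.3 -0.2  0.1 -0.4]
41 [547.8 172.9  67.9] 0.7391960981147008 [-0.7 -0.6  0.8 -0.8 -0.9  0.7  0.7  0.6]
44 [547.5 172.2  67.9] 1.2471208097273085 [-1.1 -1.2  1.3 -1.4 -1.3  1.3  1.1  1.2]
```

```bash
python3 - <<'E'
from h import *
plan([550,-155,240],down(0))
E
```

```text
shift [-0.2192, 0.1219, 0.1623] rot [-21.11, -29.64, -5.66] dist 299 ang 36.8
```

play_rows([
  [1,-0.2192,0.1219,0.1623,-21.11,-29.64,-5.66],
  [1,-0.2192,0.1219,0.1623,-21.11,-29.64,-5.66],
  [1,-0.2192,0.1219,0.1623,-21.11,-29.64,-5.66],
  [1,-0.2192,0.1219,0.1623,-21.11,-29.64,-5.66],
  [1,-0.2192,0.1219,0.1623,-21.11,-29.64,-5.66],
  [1,-0.2192,0.1219,0.1623,-21.11,-29.64,-5.66],
  [1,-0.2192,0.1219,0.1623,-21.11,-29.64,-5.66],
  [1,-0.2192,0.1219,0.1623,-21.11,-29.64,-5.66],
  [1,-0.2192,0.1219,0.1623,-21.11,-29.64,-5.66],
  [0,-0.2192,0.1219,0.1623,-21.11,-29.64,-5.66],
])

```text
clock: 4.4
ee_pos: [549.8, -153.5, 239.2]
ee_rot: [[-0.001, 1.0, 0.002], [0.001, 0.002, -1.0], [-1.0, -0.001, -0.001]]
force: [0.1, -0.0, -0.1]
grip_width: 73.1
```

play_rows([
  [0,0,0,0,0,0,0],
  [0,0,0,0,0,0,0],
  [0,0,0,0,0,0,0],
])

```text
clock: 4.7
ee_pos: [550.0, -154.5, 239.9]
ee_rot: [[-0.0, 1.0, 0.001], [0.0, 0.001, -1.0], [-1.0, -0.0, -0.0]]
force: [-0.3, -0.3, 0.1]
grip_width: 27.9
```

```bash
python3 - <<'E'
from h import *
applied([-0.2192,0.1219,0.1623],[-21.11,-29.64,-5.66])
im=shot('wrist','pics/w3.png')
for o in ["flask_seat","bar_pivot","bar_handle","flask_clamp"]:
    print(o,[(np.round(d['xyz'],1).tolist(),round(d['conf'],2)) for d in place_of('wrist',o)])
E
```

```text
cmd [ 550. -155.  240.] meas [ 550.  -154.5  239.9] dang 0.04 F [-0.3 -0.3  0.1] w 27.9 t 4.7 q [-21.4   7.5  71.6   0.  100.9 -21.4]
flask_seat [([555.6, -201.1, 37.9], 0.85)]
bar_pivot [([497.8, -210.8, 77.7], 0.97)]
bar_handle [([539.1, -108.8, 108.4], 0.77)]
flask_clamp [([562.9, -205.1, 2.5], 0.77)]
```

View pics/w3.png

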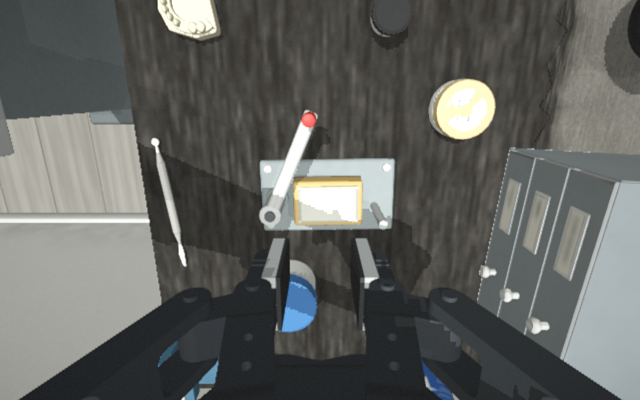

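```bash
python3 - <<'E'
from h import *
im=cv2.imread('pics/w3.png')[100:250,245:405]
cv2.imwrite('pics/w3c.png',cv2.resize(im,None,fx=4,fy=4,interpolation=cv2.INTER_CUBIC))
K,R,t=load('pics/w3.png')
for z in (0,100,200): print(z,[np.round(onz(u,z,K,R,t)) for u in [(512,150),(460,310)]])
E
```

```text
0 [array([ 787., -149.,    0.]), array([ 751., -378.,    0.])]
100 [array([ 729., -133.,  100.]), array([ 702., -305.,  100.])]
200 [array([ 672., -116.,  200.]), array([ 653., -233.,  200.])]
```

View pics/w3c.png

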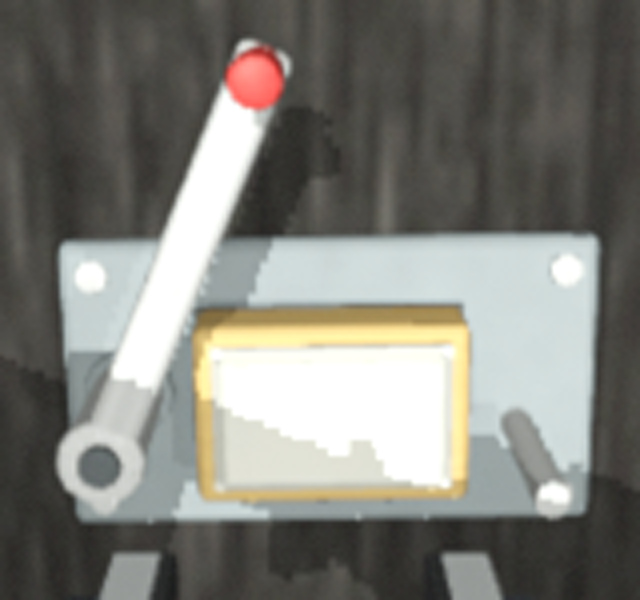

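```bash
cat > fit3.py <<'E'
from h import *
from scipy.optimize import least_squares
K,R,t=load('pics/w3.png')
px=lambda u,v:(245+(u+.5)/4-.5,100+(v+.5)/4-.5)
O=np.array([px(*p) for p in [(60,240),(600,234),(77,522),(590,518),(194,324),(471,321),(203,499),(467,496),(554,497),(100,463)]])
M=np.array([(-82.5,46,10),(82.5,46,10),(-82.5,-46,10),(82.5,-46,10),(-40,27,40),(40,27,40),(-40,-27,40),(40,-27,40),(58,-12.5,76),(-62,0,76.5)])
def W(q): 
    c,s=np.cos(np.radians(q[2])),np.sin(np.radians(q[2])); return np.c_[q[0]+c*M[:,0]-s*M[:,1],q[1]+s*M[:,0]+c*M[:,1],M[:,2]+(q[3] if len(q)>3 else 0)]
for q0 in ([557,-204,2],[557,-204,2,0]):
    r=least_squares(lambda q:(proj(W(q),K,R,t)-O).ravel(),q0,loss='soft_l1'); q=r.x
    print(np.round(q,2)); print(np.round((proj(W(q),K,R,t)-O),1).tolist())
    h=onz(px(255,78),110.5+(q[3] if len(q)>3 else 0),K,R,t); p=W(q)[-1]; d=h-p
    print('handle',np.round(h,1),'pivot',np.round(p,1),'r',np.hypot(*d[:2]),'theta',np.arctan2(d[1],d[0])-np.radians(q[2]))
E
python3 fit3.py
```

```text
[ 560.93 -204.4     0.82]
[[-1.1, 0.0], [1.1, -0.4], [-0.6, 0.3], [-0.1, -0.4], [-0.6, 0.1], [0.7, -0.0], [-1.1, 0.7], [0.7, 0.6], [0.2, 0.2], [0.4, -0.7]]
handle [ 541.4 -104.   110.5] pivot [ 498.9 -205.3   76.5] r 109.79219893932282 theta 1.1596938103765235
[ 561.06 -205.46    0.84   -3.37]
[[-0.5, 0.3], [0.6, -0.0], [-0.0, 0.0], [-0.5, -0.7], [-0.2, 0.3], [0.4, 0.1], [-0.8, 0.4], [0.4, 0.3], [-0.3, -0.1], [1.0, -0.9]]
handle [ 541.3 -104.3  107.1] pivot [ 499.1 -206.4   73.1] r 110.45341253806478 theta 1.1642508420057127
```

Measured: clamp at (561,-205), yaw 0.8°. The bar is open 1.16 rad, which leaves only about 2 mm to the cover's corner. I'll nudge the bar a bit further open by its handle first.

play_rows([
  [0,0.02,0.027,-0.045,0,0,0],
  [0,0.065,0.027,-0.055,0,0,0],
  [0,0.11,0.027,-0.055,0,0,0],
  [0,0.14,0.027,-0.055,0,0,0],
  [0,0.152,0.027,-0.055,0,0,0],
  [0,0.152,0.027,-0.055,0,0,0],
  [0,0.152,0.027,-0.055,0,0,0],
])

```text
clock: 5.65
ee_pos: [578.3, -100.5, 90.0]
ee_rot: [[0.003, 1.0, -0.0], [-0.001, -0.0, -1.0], [-1.0, 0.003, 0.001]]
force: [-0.7, -0.3, 0.9]
grip_width: -0.4
```

play_rows([
  [0,0,-0.007,0,0,0,0],
  [0,0,-0.014,0,0,0,0],
  [0,0,-0.02,0,0,0,0],
  [0,0,-0.026,0,0,0,0],
  [0,0,-0.032,0,0,0,0],
  [0,0,-0.038,0,0,0,0],
  [0,0,-0.043,0,0,0,0],
  [0,0,-0.046,0,0,0,0],
  [0,0,-0.046,0,0,0,0],
])

```text
clock: 6.55
ee_pos: [530.7, -100.0, 88.0]
ee_rot: [[-0.0, 1.0, -0.0], [0.0, -0.0, -1.0], [-1.0, -0.0, -0.0]]
force: [-0.0, 0.1, -0.8]
grip_width: -0.3
```

```bash
python3 - <<'E'
from h import *
applied([.152,.027,-.055]);applied([0,-.046,0])
shot('top','pics/top1.png')
for o in ["bar_pivot","bar_handle"]:
    print(o,[(np.round(d['xyz'],1).tolist(),round(d['conf'],2)) for d in place_of('top',o)])
shot('wrist','pics/w4.png')
E
```

```text
cmd [ 577. -100.   88.] meas [ 530.7 -100.    88. ] dang 0.01 F [-0.   0.1 -0.8] w -0.3 t 6.55 q [-16.7   6.7  89.9   0.   83.4 -16.7]
cmd [ 531. -100.   88.] meas [ 530.7 -100.    88. ] dang 0.01 F [-0.   0.1 -0.8] w -0.3 t 6.55 q [-16.7   6.7  89.9   0.   83.4 -16.7]
bar_pivot [([495.5, -207.3, 77.8], 0.58)]
bar_handle []
```

View pics/w4.png

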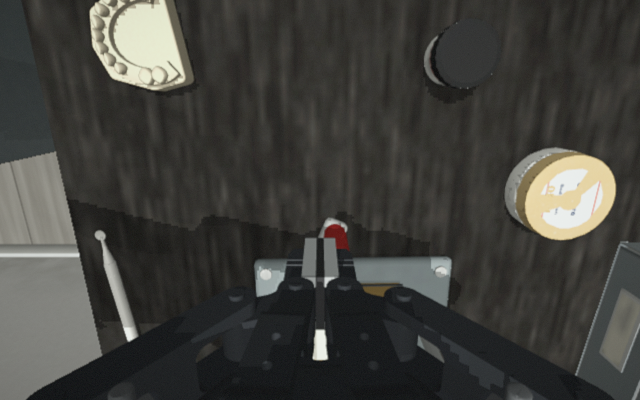

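```bash
python3 - <<'E'
from h import *
K,R,t=load('pics/w4.png')
print(proj([[541.4,-104,110.5],[541.4,-104,76.5],[531,-100,88],[531,-89,88],[509,-96,110.5],[509.6,-96,76.5]],K,R,t))
for c in [(336,232),(336,222)]: print(onz(c,110.5,K,R,t),onz(c,76.5,K,R,t))
im=cv2.imread('pics/w4.png')[200:330,240:420]
cv2.imwrite('pics/w4c.png',cv2.resize(im,None,fx=4,fy=4,interpolation=cv2.INTER_CUBIC))
E
```

```text
[[338.17365187 258.00950211]
 [335.04998925 230.4351316 ]
 [317.07750458 231.97234553]
 [317.03502537 213.06535931]
 [270.90914384 242.99916297]
 [280.04574579 217.60323295]]
[540.14862968 -90.30058898 110.5       ] [ 541.96795433 -104.98767936   76.5       ]
[540.07674331 -85.20770325 110.5       ] [541.87957245 -98.72614713  76.5       ]
```

View pics/w4c.png

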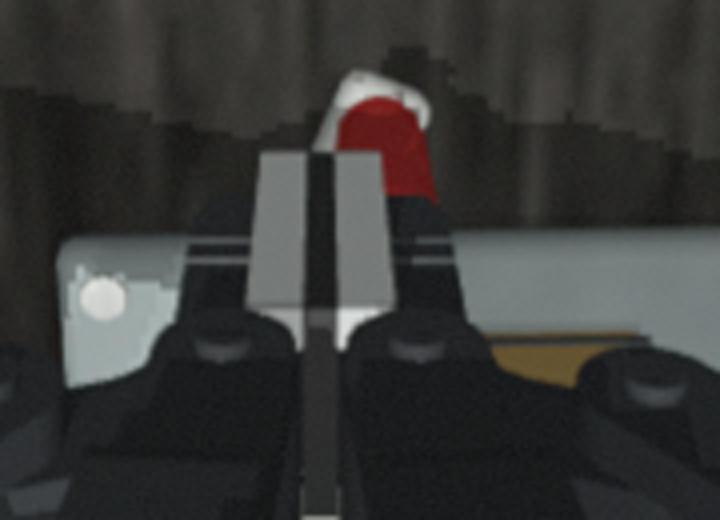

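```bash
python3 - <<'E'
from h import *
im=shot('side','pics/side1.png')
a=im[60:220,200:360]; b=cv2.imread('pics/top1.png')[150:250,320:445]
cv2.imwrite('pics/s1c.png',np.hstack([cv2.resize(a,(400,400),interpolation=cv2.INTER_CUBIC),cv2.resize(b,(400,400),interpolation=cv2.INTER_CUBIC)]))
for cam,f in(('side','pics/side1.png'),('top','pics/top1.png')):
    K,R,t=load(f); print(cam,np.round(proj([[531,-100,88],[541.4,-104,110.5],[541.4,-104,76.5]],K,R,t),1).tolist())
E
```

```text
side [[301.1, 171.0], [296.7, 163.7], [296.9, 174.1]]
top [[343.6, 200.3], [345.9, 194.8], [344.7, 196.9]]
```

View pics/s1c.png

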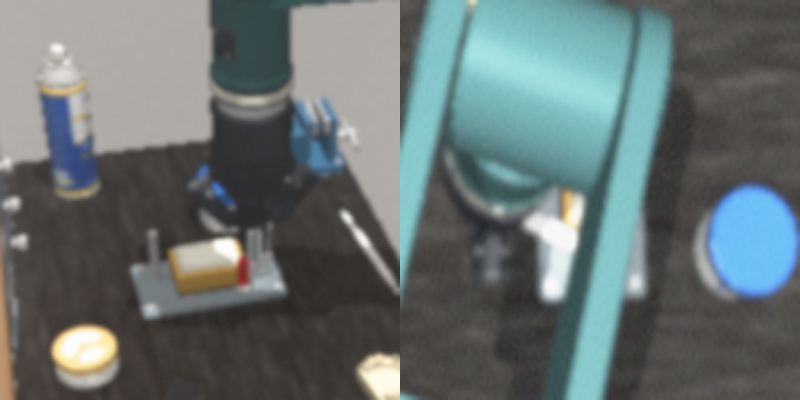

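```bash
python3 - <<'E'
from h import *
im=cv2.imread('pics/side1.png')
a=im[130:185,265:335]
cv2.imwrite('pics/s1d.png',cv2.resize(a,None,fx=11,fy=11,interpolation=cv2.INTER_CUBIC))
K,R,t=load('pics/side1.png')
for p in [[531,-100,88],[531,-100,110],[531,-100,122],[541.4,-104,110.5],[541.4,-104,76.5],[499,-205,76.5]]:
    print(p,(np.round((proj(p,K,R,t)[0]-[265,130])*11)))
E
```

```text
[531, -100, 88] [397. 451.]
[531, -100, 110] [397. 377.]
[531, -100, 122] [397. 335.]
[541.4, -104, 110.5] [349. 371.]
[541.4, -104, 76.5] [351. 486.]
[499, -205, 76.5] [426. 216.]
```

View pics/s1d.png

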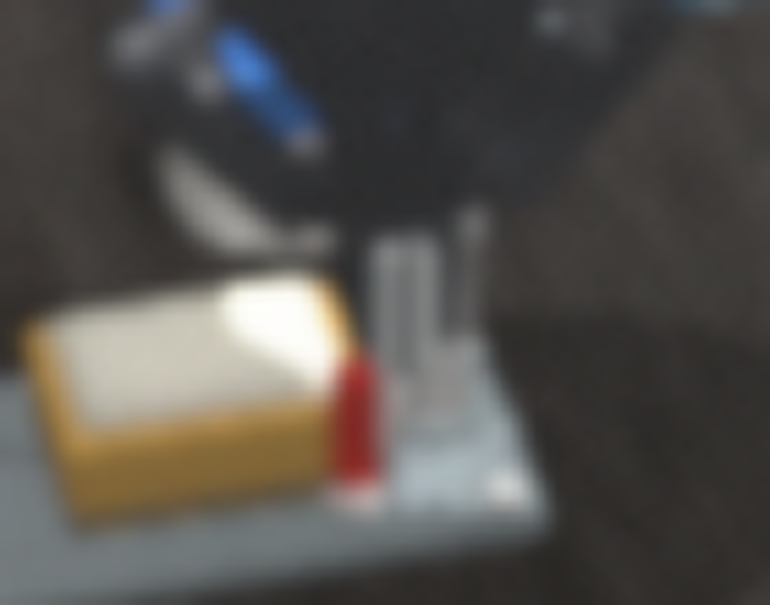

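```bash
python3 - <<'E'
from h import *
a=load('pics/side1.png');b=load('pics/w4.png')
P=lambda k:k[0]@np.c_[k[1],k[2]]
for r in (370,378,386,400):
    X=cv2.triangulatePoints(P(a),P(b),np.array([[405/11+265],[r/11+130.]]),np.array([[320.3],[237.5]])); X=(X[:3]/X[3]).ravel()
    print(r,np.round(X,1),'reproj',np.round(proj(X,*a)-[405/11+265,r/11+130],1),np.round(proj(X,*b)-[320.3,237.5],1))
E
```

```text
370 [532.2 -88.1 121.3] reproj [[-0.1 -0. ]] [[-1.1 -0.4]]
378 [532.  -89.5 117.9] reproj [[-0.2 -0. ]] [[-1.5 -0.6]]
386 [531.8 -90.9 114.5] reproj [[-0.2 -0. ]] [[-1.9 -0.8]]
400 [531.5 -93.5 108.5] reproj [[-0.3 -0.1]] [[-2.5 -1. ]]
```

The wrist view (handle base (336,230)) and the side view both show that the handle did not move. The finger tips ended near z≈115, about 28 mm above the reported TCP, so they passed over it. I'll redo the push lower and use it to check the true tip position.

play_rows([
  [0,0,0.03,0,0,0,0],
  [0,0,0.046,0,0,0,0],
  [0,0.0,0.046,0,0,0,0],
  [0,0.02,0.046,0,0,0,0],
  [0,0.03,0.046,0,0,0,0],
  [0,0.03,0.046,0,0,0,0],
  [0,0.03,0.038,0,0,0,0],
  [0,0.03,0.03,0,0,0,0],
  [0,0.03,0.023,0,0,0,0],
  [0,0.03,0.018,0,0,0,0],
])

```text
clock: 7.8
ee_pos: [549.1, -99.8, 59.1]
ee_rot: [[0.003, 1.0, 0.0], [0.0, 0.0, -1.0], [-1.0, 0.003, -0.0]]
force: [2.1, 1.1, 0.1]
grip_width: 0.3
```

```bash
python3 - <<'E'
from h import *
applied([.03,.018,0])
print(readout.read_state()['torque'])
E
```

```text
cmd [ 549. -100.   58.] meas [549.1 -99.8  59.1] dang 0.15 F [2.1 1.1 0.1] w 0.3 t 7.8 q [-16.2  10.   89.5   0.1  80.3 -16.2]
[ 0.13027529 -0.26663808 -0.0185476 ]
```

play_rows([
  [0,0,-0.005,0,0,0,0],
  [0,0,-0.01,0,0,0,0],
  [0,0,-0.015,0,0,0,0],
  [0,0,-0.02,0,0,0,0],
  [0,0,-0.0245,0,0,0,0],
  [0,0,-0.0245,0,0,0,0],
])

```text
clock: 8.4
ee_pos: [523.6, -100.2, 57.8]
ee_rot: [[-0.001, 1.0, -0.0], [-0.0, -0.0, -1.0], [-1.0, -0.001, 0.0]]
force: [0.4, 0.1, -1.4]
grip_width: 0.2
```

```bash
python3 - <<'E'
from h import *
applied([0,-.0245,0])
im=shot('side','pics/side2.png'); w=shot('wrist','pics/w5.png')
cv2.imwrite('pics/s2d.png',np.hstack([cv2.resize(im[130:190,265:335],(420,360),interpolation=cv2.INTER_CUBIC),cv2.resize(w[200:300,260:376],(380,360),interpolation=cv2.INTER_CUBIC)]))
E
```

```text
cmd [ 524.5 -100.    58. ] meas [ 523.6 -100.2   57.8] dang 0.07 F [ 0.4  0.1 -1.4] w 0.2 t 8.4 q [-16.9   7.2  92.9  -0.   79.9 -16.9]
```

View pics/s2d.png

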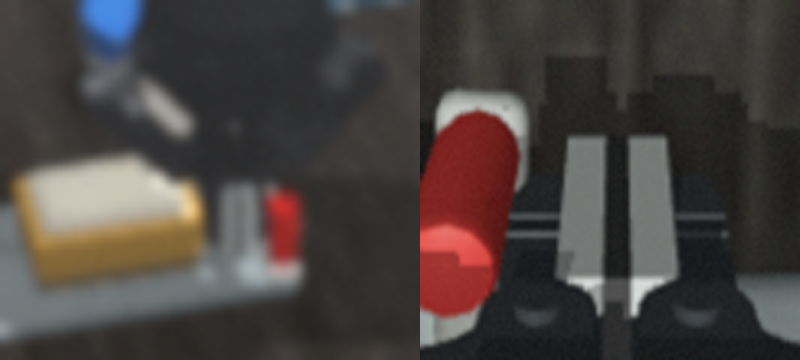

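```bash
python3 - <<'E'
from h import *
a=load('pics/side2.png');b=load('pics/w5.png')
P=lambda k:k[0]@np.c_[k[1],k[2]]
for r in (244,250,256):
    X=cv2.triangulatePoints(P(a),P(b),np.array([[240/6+265],[r/6+130.]]),np.array([[320.1],[237.6]])); X=(X[:3]/X[3]).ravel()
    print(r,np.round(X,1))
h=onz((269.8,272),110.5,*b); d=h-[498.9,-205.4,0]; print(h,np.hypot(*d[:2]),np.arctan2(d[1],d[0])-.0143)
cv2.imwrite('pics/s2e.png',cv2.resize(cv2.imread('pics/side2.png')[150:185,290:330],None,fx=16,fy=16,interpolation=cv2.INTER_CUBIC))
E
```

```text
244 [524.8 -84.1 100.6]
250 [524.5 -86.1  95.8]
256 [524.3 -88.2  90.9]
[505.44198606 -94.44502552 110.5       ] 111.14766728514421 1.4976037797453559
```

View pics/s2e.png

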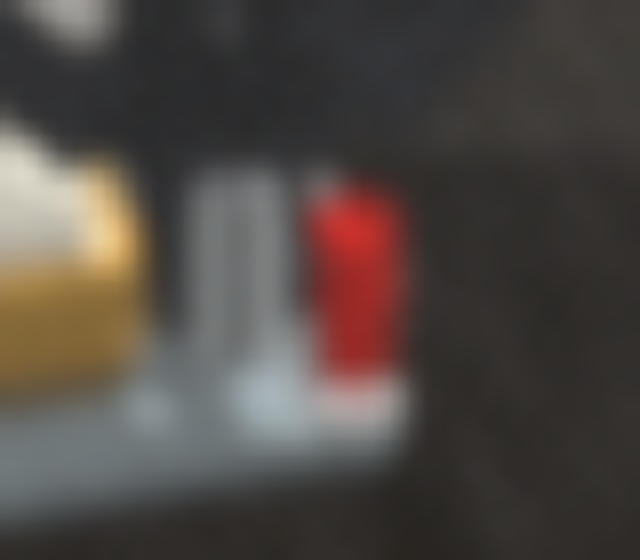

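```bash
cat > pick.py <<'E'
from h import *
def Rc(psi,tilt): return Rn.from_euler('ZY',[psi,-tilt],degrees=True).as_matrix()
C=Rc(68.1,30); o=np.array([547.7,172.4,39.8])
Rt=np.c_[-C[:,2],-C[:,1],np.cross(-C[:,2],-C[:,1])]
E
python3 - <<'E'
from pick import *
for z in (75,): plan(o+C[:,2]*z,Rt); print(o+C[:,2]*z)
E
```

```text
shift [-0.0467, 0.0092, -0.2376] rot [21.4, 29.63, 5.73] dist 242 ang 37.0
[533.71295815 137.60614048 104.75190528]
```

play_rows([
  [0,0,0.005,0,0,0,0],
  [0,-0.045,0.005,0,0,0,0],
  [0,-0.09,0.007,0,0,0,0],
  [1,-0.1,0.009,-0.045,5,7,1.3],
  [1,-0.09,0.0092,-0.09,10,14,2.7],
  [1,-0.08,0.0092,-0.135,15,21,4],
  [1,-0.065,0.0092,-0.18,21.4,29.63,5.73],
  [1,-0.0567,0.0092,-0.22,21.4,29.63,5.73],
  [1,-0.0467,0.0092,-0.2376,21.4,29.63,5.73],
  [1,-0.0467,0.0092,-0.2376,21.4,29.63,5.73],
])

```text
clock: 9.5
ee_pos: [531.8, 139.5, 102.6]
ee_rot: [[0.181, 0.929, -0.323], [0.465, -0.37, -0.804], [-0.867, -0.004, -0.499]]
force: [1.2, 0.1, -0.6]
grip_width: 85.4
```

play_rows([
  [1,0,0,0,0,0,0],
  [1,0,0,0,0,0,0],
  [1,0,0,0,0,0,0],
])

```text
clock: 9.8
ee_pos: [534.7, 136.7, 105.5]
ee_rot: [[0.188, 0.927, -0.323], [0.463, -0.374, -0.803], [-0.866, 0.002, -0.5]]
force: [0.3, 0.4, -0.2]
grip_width: 85.0
```

```bash
python3 - <<'E'
from h import *
applied([-.0467,.0092,-.2376],[21.4,29.63,5.73])
shot('wrist','pics/w6.png')
E
```

```text
cmd [533.7 137.6 104.7] meas [534.7 136.7 105.5] dang 0.12 F [ 0.3  0.4 -0.2] w 85.0 t 9.8 q [-10.2  -1.  101.5  30.4  75.    4.8]
```

View pics/w6.png

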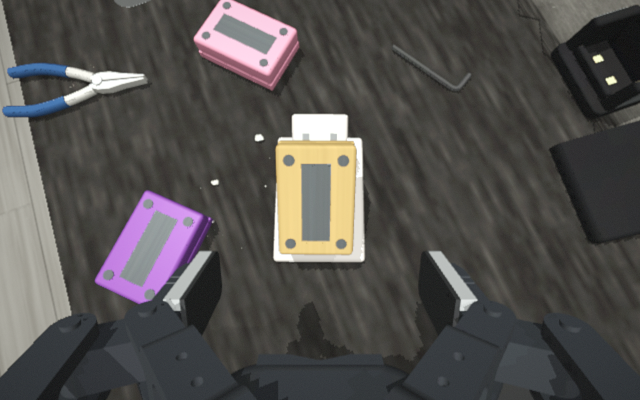

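```bash
python3 - <<'E'
from h import *
im=cv2.imread('pics/w6.png')[130:270,255:375]
cv2.imwrite('pics/w6c.png',cv2.resize(im,None,fx=4,fy=4,interpolation=cv2.INTER_CUBIC))
E
```

```text
(no output)
```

View pics/w6c.png

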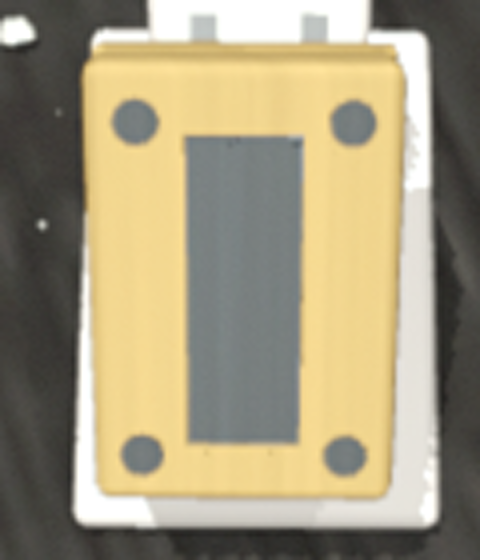

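```bash
sed -e "s#w2.png#w6.png#" -e "s#(260+(u+.5)/3.75-.5,100+(v+.5)/3.75-.5)#(255+(u+.5)/4-.5,130+(v+.5)/4-.5)#" -e "s#\[(81,149),(350,153),(90,517.5),(335,521)\]#[(83,61),(406,62),(97,495),(390,497)]#" fit2.py > fit6.py; cat >> fit6.py <<'E'
p0,R0=getcmd()
for q in ([547.7,172.4,39.8,68.1],):
  pass
r=least_squares(lambda q:f([*q]),[548,172,39,68])
o=r.x[:3]; C=Rc(r.x[3],30)
s=readout.read_state(); Rm=np.array(s['ee_rot'])
print('cover origin in tool',Rm.T@(o-np.array(s['ee_pos'])), 'rot err', Rn.from_matrix(Rm.T@C@np.array([[0,0,-1],[0,-1,0],[-1,0,0]])).as_rotvec(degrees=True))
E
python3 fit6.py
```

```text
[548.2 174.3  35.4  67.8] rms px 0.08045321398336297 [-0.1 -0.1  0.1  0.1 -0.   0.   0.1 -0.1]
[548.1 174.2  35.1  67.8  29.7] rms px 0.06578418543744358 [ 0.  -0.1 -0.   0.1 -0.   0.1  0.1 -0.1]
36 [548.1 174.1  67.8] 0.14122408031889058 [-0.2 -0.2  0.2  0.  -0.1  0.2  0.2  0. ]
41 [547.7 173.1  67.8] 1.16795716721222 [-1.1 -1.4  1.1 -1.2 -0.9  1.3  0.9  1.2]
44 [547.5 172.5  67.8] 1.8191897653379954 [-1.7 -2.2  1.7 -2.  -1.4  2.1  1.4  2. ]
cover origin in tool [80.60358478 -1.58588844  0.50328257] rot err [ 0.27130817 -0.00993999  0.05985137]
```

```bash
python3 - <<'E'
from h import *
import pick
pick.C=pick.Rc(67.9,30);C=pick.C
o=np.array([547.7,172.9,38.3])
Rt=np.c_[-C[:,2],-C[:,1],np.cross(-C[:,2],-C[:,1])]
s=readout.read_state();print(s['clock'],s['ee_pos'],s['dq'])
for z in (20,-32): plan(o+C[:,2]*z,Rt)
E
```

```text
9.85 [534.61499683 136.71598941 105.48496303] [ 0.0857903  -0.01378649  0.3787108   0.13177639 -0.03339334 -0.0318899 ]
shift [0.0565, -0.0002, 0.0003] rot [0.17, 0.0, 0.1] dist 57 ang 0.2
shift [0.1085, -0.0001, 0.0003] rot [0.17, 0.0, 0.1] dist 109 ang 0.2
```

play_rows([
  [1,0.02,-0.001,0,0,0,0],
  [1,0.04,-0.0012,0,0,0,0],
  [1,0.055,-0.0012,0,0,0,0],
  [1,0.068,-0.0012,0,0,0,0],
  [1,0.08,-0.0012,0,0,0,0],
  [1,0.09,-0.0012,0,0,0,0],
  [1,0.098,-0.0012,0,0,0,0],
  [1,0.098,-0.0012,0,0,0,0],
])

```text
clock: 10.65
ee_pos: [550.2, 183.9, 18.7]
ee_rot: [[0.184, 0.928, -0.324], [0.464, -0.372, -0.804], [-0.866, -0.002, -0.499]]
force: [-0.6, -0.3, 0.1]
grip_width: 85.4
```

```bash
python3 - <<'E'
from h import *
applied([.098,-.0012,0])
w=shot('wrist','pics/w7.png'); s=shot('side','pics/side3.png')
cv2.imwrite('pics/w7c.png',np.hstack([cv2.resize(w[200:400,200:440],(480,400)),cv2.resize(s[200:320,260:370],(360,400),interpolation=cv2.INTER_CUBIC)])[:, :800])
E
```

```text
cmd [550.9 183.5  19.9] meas [550.2 183.9  18.7] dang 0.12 F [-0.6 -0.3  0.1] w 85.4 t 10.65 q [ -4.3   6.7 104.4  32.3  63.2   4.1]
```

View pics/w7c.png

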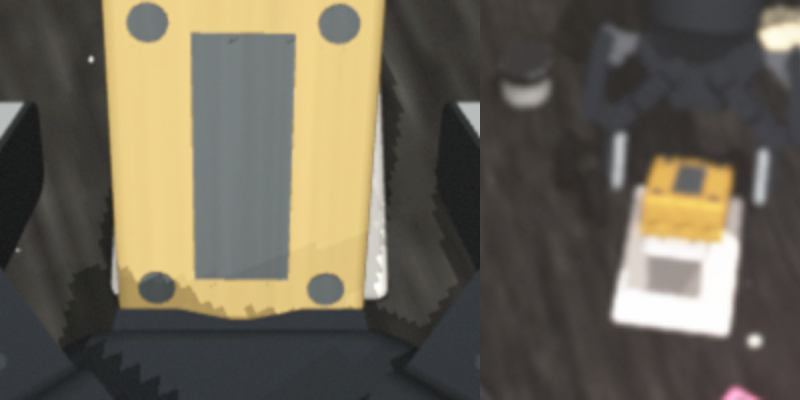

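play_rows([
  [1,0.006,0,0,0,0,0],
  [1,0.011,0,0,0,0,0],
  [1,0.011,0,0,0,0,0],
  [0.65,0.011,0,0,0,0,0],
  [0.55,0.011,0,0,0,0,0],
  [0.3,0.011,0,0,0,0,0],
  [0.3,0.011,0,0,0,0,0],
  [0.3,0.011,0,0,0,0,0],
  [0.3,0.011,0,0,0,0,0],
], force=50)

```text
clock: 11.65
ee_pos: [553.2, 188.4, 10.7]
ee_rot: [[0.187, 0.928, -0.323], [0.464, -0.373, -0.804], [-0.866, 0.001, -0.5]]
force: [-1.6, -2.9, 3.2]
grip_width: 53.5
```

```bash
python3 - <<'E'
from h import *
applied([.011,0,0])
w=shot('wrist','pics/w8.png'); s=shot('side','pics/side4.png')
cv2.imwrite('pics/w8c.png',np.hstack([cv2.resize(w[200:400,200:440],(480,400)),cv2.resize(s[220:290,280:350],(400,400),interpolation=cv2.INTER_CUBIC)])[:, :880][:,80:])
E
```

```text
cmd [552.9 188.6  10.3] meas [553.2 188.4  10.7] dang 0.04 F [-1.6 -2.9  3.2] w 53.5 t 11.65 q [ -3.8   7.6 104.5  32.6  62.    4. ]
```

View pics/w8c.png

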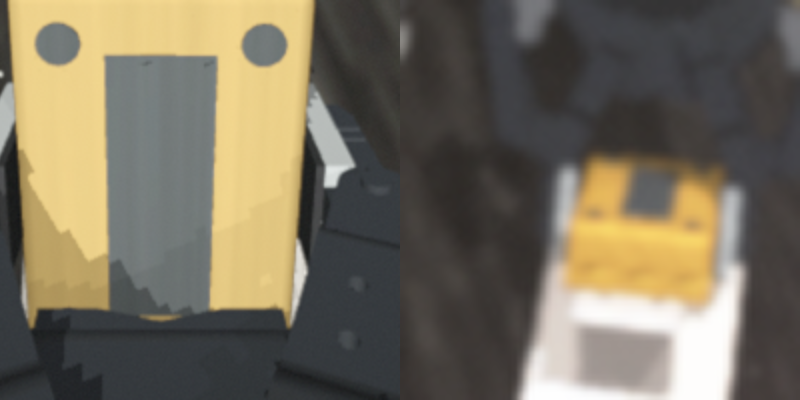

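play_rows([
  [0.3,-0.004,0,0,0,0,0],
  [0.3,-0.01,0,0,0,0,0],
  [0.3,-0.02,0,0,0,0,0],
  [0.3,-0.035,0,0,0,0,0],
  [0.3,-0.05,0,0,0,0,0],
  [0.3,-0.065,0,0,0,0,0],
  [0.3,-0.08,0,0,0,0,0],
  [0.3,-0.09,0,0,0,0,0],
])

```text
clock: 12.55
ee_pos: [536.1, 145.8, 89.3]
ee_rot: [[0.187, 0.928, -0.323], [0.463, -0.373, -0.804], [-0.866, 0.001, -0.499]]
force: [0.4, 0.6, -1.8]
grip_width: 53.3
```

```bash
python3 - <<'E'
from h import *
applied([-.09,0,0])
w=shot('wrist','pics/w9.png'); s=shot('side','pics/side5.png')
cv2.imwrite('pics/w9c.png',np.hstack([cv2.resize(w[150:400,150:450],(480,400)),cv2.resize(s[190:290,270:350],(320,400),interpolation=cv2.INTER_CUBIC)]))
plan([561,-205.5,240],down(-89.2)); plan([561,-205.5,240],down(90.8))
E
```

```text
cmd [536.2 146.9  88.3] meas [536.1 145.8  89.3] dang 0.09 F [ 0.4  0.6 -1.8] w 53.3 t 12.55 q [-9.100e+00  1.000e-01  1.024e+02  3.060e+01  7.280e+01  4.800e+00]
shift [-0.2902, 0.1545, 0.1992] rot [65.68, -26.44, 17.6] dist 384 ang 73.0
shift [-0.2902, 0.1545, 0.1992] rot [-109.74, -19.58, -29.4] dist 384 ang 115.3
```

View pics/w9c.png

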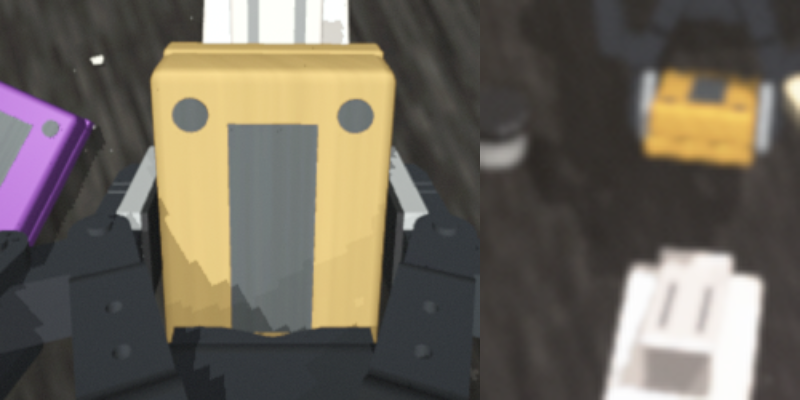

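```bash
python3 - <<'E'
from h import *
w=cv2.imread('pics/w9.png')
cv2.imwrite('pics/w9d.png',cv2.resize(w[165:375,235:405],None,fx=3.6,fy=2.8,interpolation=cv2.INTER_CUBIC))
cv2.imwrite('pics/w9d.png',cv2.resize(w[165:265,235:405],None,fx=4.7,fy=4.7,interpolation=cv2.INTER_CUBIC))
E
```

```text
(no output)
```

View pics/w9d.png

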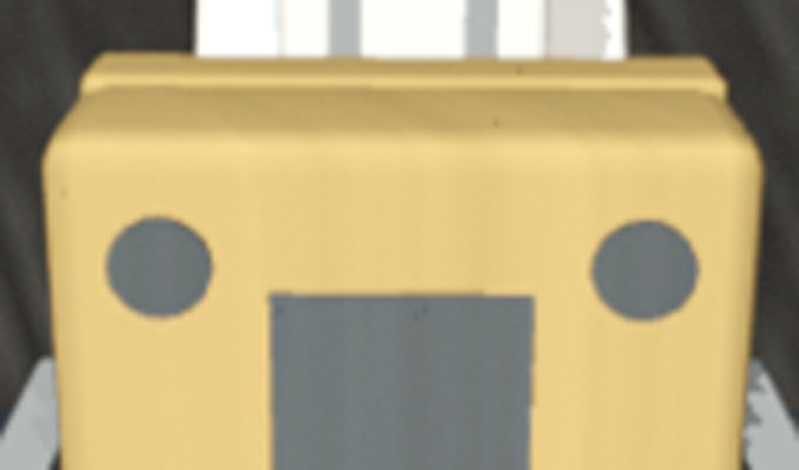

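```bash
cat > fit9.py <<'E'
from h import *
from scipy.optimize import least_squares
# model coords of holes & plate from w6
K,R,t=load('pics/w6.png'); C=Rn.from_euler('ZY',[67.8,-30],degrees=True).as_matrix(); o=np.array([548.2,174.3,35.4])
def oncover(u,v):
    uv=(255+(u+.5)/4-.5,130+(v+.5)/4-.5)
    d=R.T@np.linalg.inv(K)@np.array([*uv,1.]);c=-R.T@t; d=C.T@d; c=C.T@(c-o); return c+d*(26-c[2])/d[2]
holes=np.array([oncover(*p) for p in [(135,122),(353,122),(142,455),(345,456),(184,135),(304,135),(187,443),(298,443)]]); print(np.round(holes,1).tolist())
K,R,t=load('pics/w9.png')
px=lambda u,v:(235+(u+.5)/4.7-.5,165+(v+.5)/4.7-.5)
obs=np.array([px(*p) for p in [(159,267),(645,270),(270,295),(533,295),(43,141),(763,143),(95,57),(716,60)]])
hx=abs(holes[:4,0]).mean();hy=abs(holes[:4,1]).mean();pxx=abs(holes[4:,0]).mean();py=abs(holes[4:,1]).mean(); print(hx,hy,pxx,py)
M=np.array([(hx,hy,26),(hx,-hy,26),(pxx,py,26),(pxx,-py,26),(40,27,26),(40,-27,26),(40,27,0),(40,-27,0)])
c=calibration('wrist'); mt=np.linalg.inv(c['mount'])
B=np.array([[0,0,-1],[0,-1,0],[-1,0,0.]]) # cols: cover x,y,z in tool => x_c=-tz,y_c=-ty,z_c=-tx
def f(q,full=False):
    Rr=Rn.from_rotvec(q[3:6],degrees=True).as_matrix() if len(q)>4 else Rn.from_euler('y',q[3],degrees=True).as_matrix()
    X=M@(Rr@B).T+q[:3]
    return (proj(X,K,mt[:3,:3],mt[:3,3])-obs).ravel()
for q0 in ([-30,0,0,0],[-30,0,0,0,0,0]):
    w=np.array([1,1,1,1,1,1,.5,.5]).repeat(2)
    r=least_squares(lambda q:w*f(q),q0); print(np.round(r.x,2),np.round(f(r.x),1))
E
python3 fit9.py
```

```text
[[29.6, 18.5, 26.0], [29.8, -18.4, 26.0], [-31.9, 18.6, 26.0], [-32.0, -18.4, 26.0], [27.4, 10.3, 26.0], [27.6, -10.1, 26.0], [-29.5, 10.3, 26.0], [-29.4, -9.8, 26.0]]
30.84356690623739 18.470740566305036 28.4829866769922 10.133072713467978
[-31.99   1.18   1.25  -0.07] [ 0.  -0.7  0.2 -1.3 -0.1 -0.5  0.5 -0.5 -0.9  1.5  0.7  1.2  1.4  1.2
 -3.   0.6]
[-32.     1.51   1.25  -0.06  -0.07   0.8 ] [-0.1 -1.   0.1 -1.1 -0.2 -0.7  0.3 -0.4 -0.9  1.3  0.7  1.4  2.2  1.
 -2.1  0.8]
```

```bash
python3 - <<'E'
from h import *
p0,R0=getcmd(); T=np.array([491,-205.5,130.]); Rt=down(-89.2); rv=Rn.from_matrix(R0.T@Rt).as_rotvec(degrees=True)
for s,dz in [(.03,10),(.08,35),(.16,60),(.26,80),(.36,90),(.46,95),(.56,95),(.66,92),(.76,85),(.85,75),(.93,62),(.98,50),(1,41.7)]:
    p=p0+(T-p0)*s; p[2]=88.3+dz
    print([0.3,*np.round(R0.T@(p-p0)/1000,3).tolist(),*np.round(rv*s,1).tolist()],',')
print(rv)
E
```

```text
[0.3, -0.014, 0.003, 0.004, 2.0, -0.8, 0.5] ,
[0.3, -0.044, 0.007, 0.006, 5.3, -2.1, 1.4] ,
[0.3, -0.079, 0.014, 0.018, 10.5, -4.2, 2.8] ,
[0.3, -0.114, 0.023, 0.037, 17.1, -6.9, 4.6] ,
[0.3, -0.14, 0.032, 0.062, 23.6, -9.5, 6.3] ,
[0.3, -0.161, 0.041, 0.089, 30.2, -12.2, 8.1] ,
[0.3, -0.179, 0.05, 0.119, 36.8, -14.8, 9.9] ,
[0.3, -0.193, 0.059, 0.15, 43.3, -17.4, 11.6] ,
[0.3, -0.204, 0.068, 0.184, 49.9, -20.1, 13.4] ,
[0.3, -0.211, 0.076, 0.216, 55.8, -22.5, 15.0] ,
[0.3, -0.214, 0.083, 0.246, 61.1, -24.6, 16.4] ,
[0.3, -0.212, 0.088, 0.267, 64.4, -25.9, 17.2] ,
[0.3, -0.208, 0.09, 0.277, 65.7, -26.4, 17.6] ,
[ 65.68110356 -26.43607049  17.60198822]
```

play_rows([
  [0.3,-0.03,0.005,0.005,3.5,-1.4,1],
  [0.3,-0.079,0.014,0.018,9,-3.6,2.4],
  [0.3,-0.114,0.023,0.037,16,-6.4,4.3],
  [0.3,-0.14,0.032,0.062,23.3,-9.4,6.2],
  [0.3,-0.161,0.041,0.089,30.2,-12.2,8.1],
  [0.3,-0.179,0.05,0.119,36.8,-14.8,9.9],
  [0.3,-0.193,0.059,0.15,43.3,-17.4,11.6],
  [0.3,-0.204,0.068,0.184,49.9,-20.1,13.4],
  [0.3,-0.211,0.076,0.216,55.8,-22.5,15],
  [0.3,-0.213,0.08,0.235,60,-24.15,16.1],
])

```text
clock: 13.65
ee_pos: [494.2, -172.2, 153.7]
ee_rot: [[0.036, 0.108, -0.993], [0.028, -0.994, -0.107], [-0.999, -0.024, -0.038]]
force: [1.0, 0.0, -2.3]
grip_width: 53.3
```

```bash
python3 - <<'E'
from h import *
applied([-.213,.08,.235],[60,-24.15,16.1])
plan([491,-205.5,130],down(-89.2))
E
```

```text
cmd [ 494.8 -170.6  155.2] meas [ 494.2 -172.2  153.7] dang 0.32 F [ 1.   0.  -2.3] w 53.3 t 13.65 q [-27.    1.4  87.9   2.4  89.6  56.8]
shift [0.0241, 0.0348, 0.0087] rot [5.68, -2.3, 1.51] dist 43 ang 6.3
```

play_rows([
  [0.3,0.008,0.013,0.003,2.2,-0.9,0.6],
  [0.3,0.017,0.026,0.006,4.3,-1.7,1.1],
  [0.3,0.0241,0.0348,0.0087,5.68,-2.3,1.51],
  [0.3,0.0241,0.0348,0.0087,5.68,-2.3,1.51],
  [0.3,0.0241,0.0348,0.0087,5.68,-2.3,1.51],
  [0.3,0.0241,0.0348,0.0087,5.68,-2.3,1.51],
  [0.3,0.0241,0.0348,0.0087,5.68,-2.3,1.51],
])

```text
clock: 14.35
ee_pos: [491.3, -205.2, 130.7]
ee_rot: [[0.001, 0.015, -1.0], [-0.0, -1.0, -0.015], [-1.0, 0.0, -0.001]]
force: [0.4, 0.1, -2.7]
grip_width: 53.5
```

```bash
python3 - <<'E'
from h import *
applied([.0241,.0348,.0087],[5.68,-2.3,1.51])
shot('wrist','pics/w10.png'); print(np.round(readout.read_state()['ee_rot'],3))
E
```

```text
cmd [ 491.  -205.5  130. ] meas [ 491.3 -205.2  130.7] dang 0.1 F [ 0.4  0.1 -2.7] w 53.5 t 14.35 q [-28.8   4.2  87.6   0.   88.1  60.4]
[[ 0.001  0.014 -1.   ]
 [-0.    -1.    -0.014]
 [-1.     0.    -0.001]]
```

View pics/w10.png

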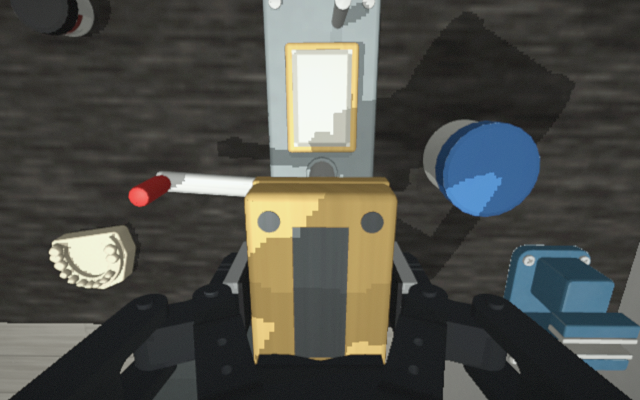

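```bash
python3 - <<'E'
from h import *
w=cv2.imread('pics/w10.png')
a=cv2.resize(w[0:200,255:395],None,fx=3,fy=3,interpolation=cv2.INTER_CUBIC)
b=cv2.resize(w[170:290,235:405],None,fx=4,fy=4,interpolation=cv2.INTER_CUBIC)
cv2.imwrite('pics/w10a.png',a);cv2.imwrite('pics/w10b.png',b)
E
```

```text
(no output)
```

View pics/w10a.png

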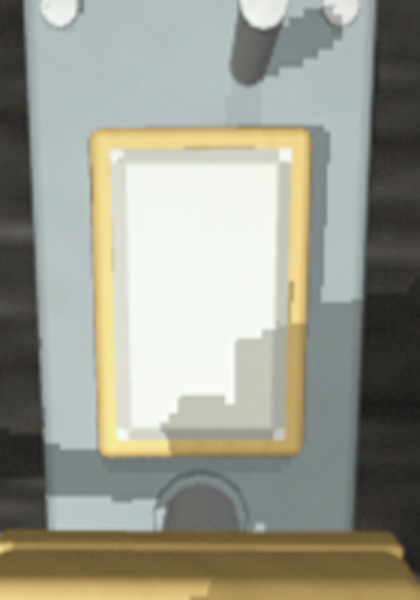

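View pics/w10b.png

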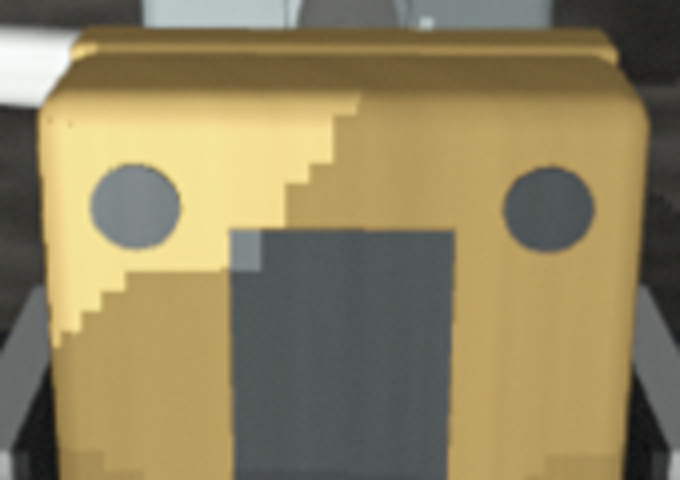

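```bash
cat > fit10.py <<'E'
from h import *
from scipy.optimize import least_squares
K=load('pics/w10.png')[0]; c=calibration('wrist'); mt=np.linalg.inv(c['mount'])
P=lambda X:proj(X,K,mt[:3,:3],mt[:3,3])
B=np.array([[0,0,-1],[0,-1,0],[-1,0,0.]])
def place(M,q): return M@(Rn.from_rotvec(q[3:6],degrees=True).as_matrix()@B).T+q[:3]
# seat
pa=lambda u,v:(255+(u+.5)/3-.5,(v+.5)/3-.5)
O=np.array([pa(*p) for p in [(90,128),(312,128),(99,457),(302,456),(109,149),(294,149),(116,440),(287,440),(124,162),(278,162),(130,428),(274,428)]])
def rect(a,b,z): return [(a,b,z),(a,-b,z),(-a,b,z),(-a,-b,z)]
M=np.array(rect(40,27,0)+rect(34.5,21.5,0)+rect(31,18,7),float)
r=least_squares(lambda q:(P(place(M,[q[0],q[1],q[2],q[3],0,0]))-O).ravel(),[90,0,-70,0],loss='soft_l1'); qs=r.x
print('seat in tool',np.round(qs,2)); print(np.round(P(place(M,[*qs,0,0]))-O,1).tolist())
r=least_squares(lambda q:(P(place(M,q))-O).ravel(),[90,0,-70,0,0,0],loss='soft_l1'); print('seat full',np.round(r.x,2))
s=readout.read_state(); print('seat world',np.array(s['ee_pos'])+np.array(s['ee_rot'])@qs[:3])
# cover
pb=lambda u,v:(235+(u+.5)/4-.5,170+(v+.5)/4-.5)
O2=np.array([pb(*p) for p in [(135,206),(549,209),(229.5,230),(455,230)]])
M2=np.array([(30.84,18.47,26),(30.84,-18.47,26),(28.48,10.13,26),(28.48,-10.13,26)])
E=np.array([(40,0,26),(40,0,0.)]); Erow=np.array([pb(343,93)[1],pb(343,30)[1]])
def g(q,n): 
    qq=[q[0],q[1],q[2],0,q[3] if n>3 else 0,0]
    return np.r_[(P(place(M2,qq))-O2).ravel(),(P(place(E,qq))[:,1]-Erow)*[.5,.7]]
for n in (3,4):
    r=least_squares(lambda q:g(q,n),[-32,1,1.5,0][:n]); print('cover in tool',np.round(r.x,2),np.round(g(r.x,n),1))
for d in (-30,-32,-34,-36):
    r=least_squares(lambda q:g([d,q[0],q[1]],3)[:8],[1,1]); print(d,np.round(r.x,2),np.round(r.fun,1))
E
python3 fit10.py
```

```text
seat in tool [ 91.63   1.41 -68.94  -0.13]
[[-0.7, -0.8], [0.8, -0.9], [-0.4, 0.6], [0.9, 0.8], [0.8, 0.5], [-1.1, 0.4], [0.8, -0.7], [-1.0, -0.9], [0.2, 0.4], [0.1, 0.3], [-0.0, 0.0], [-0.4, -0.1]]
seat full [ 91.62   1.4  -68.97  -0.12  -1.26  -0.44]
seat world [ 560.36792036 -205.66992945   39.12335403]
cover in tool [-32.69  -0.04   0.28] [-0.2 -0.2  0.3 -1.  -0.2 -0.   0.1 -0.   1.7  0.6]
cover in tool [-3.216e+01 -4.000e-02  3.000e-02  7.300e-01] [-0.2 -0.1  0.2 -0.9 -0.2  0.   0.1 -0.   1.8  0.2]
-30 [-0.03  1.47] [ 1.   0.2 -0.9 -0.6  0.5  0.2 -0.5  0.2]
-32 [-0.04  0.67] [ 0.1  0.1 -0.  -0.6 -0.   0.3 -0.   0.2]
-34 [-0.04 -0.12] [-0.8  0.1  0.9 -0.7 -0.5  0.3  0.5  0.3]
-36 [-0.05 -0.92] [-1.8  0.1  1.9 -0.7 -1.1  0.4  1.   0.4]
```

play_rows([
  [0.3,0,0.0003,-0.012,0,0,0],
  [0.3,0,0.0008,-0.032,0,0,0],
  [0.3,0,0.0012,-0.052,0,0,0],
  [0.3,0.006,0.0014,-0.065,0,0,0],
  [0.3,0.024,0.0014,-0.0694,0,0,0],
  [0.3,0.048,0.0014,-0.0694,0,0,0],
  [0.3,0.072,0.0014,-0.0694,0,0,0],
  [0.3,0.092,0.0014,-0.0694,0,0,0],
  [0.3,0.104,0.0014,-0.0694,0,0,0],
  [0.3,0.108,0.0014,-0.0694,0,0,0],
])

```text
clock: 15.4
ee_pos: [559.5, -205.2, 19.7]
ee_rot: [[-0.003, 0.014, -1.0], [0.002, -1.0, -0.014], [-1.0, -0.002, 0.003]]
force: [-1.0, -0.4, -2.2]
grip_width: 53.1
```

play_rows([
  [0.3,0,0,0,0,0,0],
  [0.3,0,0,0,0,0,0],
  [0.3,0,0,0,0,0,0],
])

```text
clock: 15.7
ee_pos: [561.5, -206.4, 23.6]
ee_rot: [[0.003, 0.014, -1.0], [-0.001, -1.0, -0.014], [-1.0, 0.001, -0.003]]
force: [-0.4, -0.1, -2.7]
grip_width: 53.3
```

```bash
python3 - <<'E'
from h import *
applied([.108,.0014,-.0694])
w=shot('wrist','pics/w11.png'); s=shot('side','pics/side6.png'); t=shot('top','pics/top6.png')
cv2.imwrite('pics/w11a.png',cv2.resize(w[80:260,220:420],None,fx=4,fy=3.3,interpolation=cv2.INTER_CUBIC))
cv2.imwrite('pics/s6a.png',cv2.resize(s[130:195,240:320],None,fx=9,fy=9,interpolation=cv2.INTER_CUBIC))
E
```

```text
cmd [ 560.4 -205.9   22. ] meas [ 561.5 -206.4   23.6] dang 0.18 F [-0.4 -0.1 -2.7] w 53.3 t 15.7 q [-25.6  16.6  85.9   0.   77.4  63.6]
```

View pics/w11a.png

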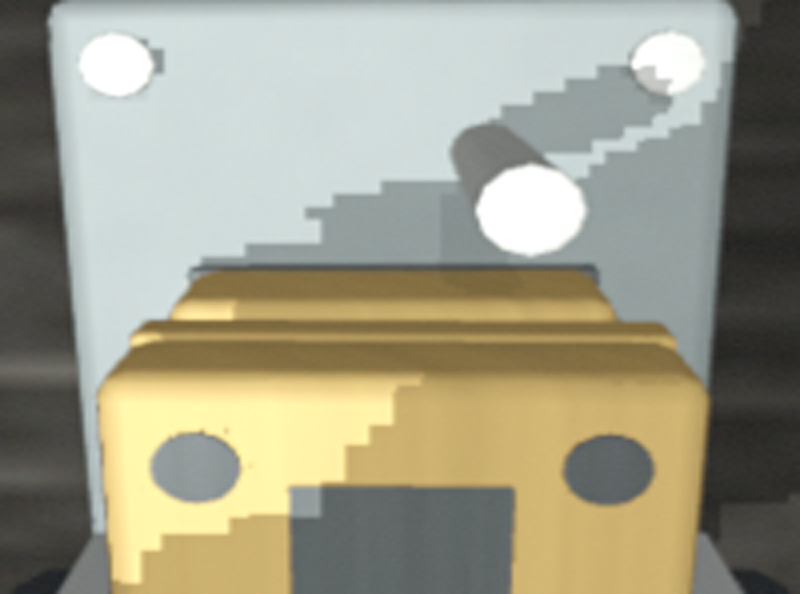

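View pics/s6a.png

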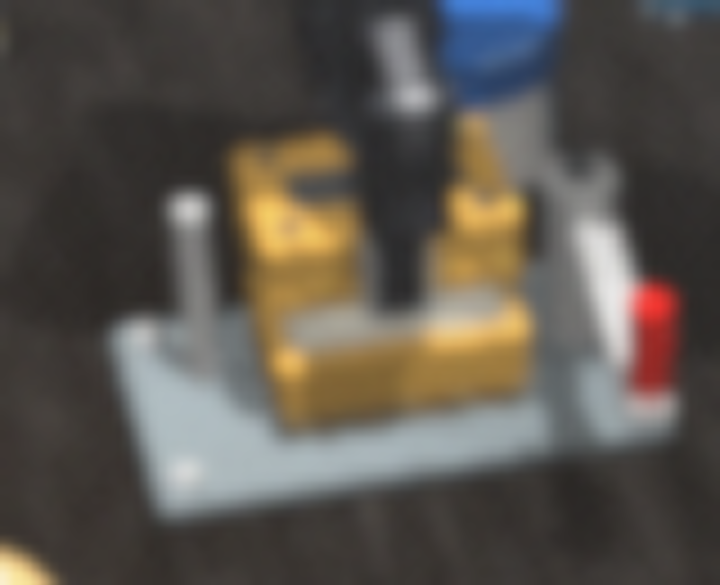

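```bash
python3 - <<'E'
from h import *
s=cv2.imread('pics/side6.png'); k=load('pics/side6.png')
x0,y0,f=262,145,13
a=cv2.resize(s[y0:y0+36,x0:x0+40],None,fx=f*1.4,fy=f*1.4,interpolation=cv2.INTER_CUBIC); f*=1.4
from numpy import cos,sin,radians
def cl(x,y,z): 
    c,sn=cos(radians(.8)),sin(radians(.8)); return [560.7+c*x-sn*y,-205.8+sn*x+c*y,z]
for p in [(-40,27,56),(40,27,56),(-40,27,82),(40,27,82),(-40,27,40),(40,27,40),(0,27,56),(0,27,53),(11,34,56),(11,34,53)]:
    u=(proj(cl(*p),*k)[0]-[x0,y0]+.5)*f; print(p,np.round(u))
    if len(p)==3 and p[0] in(-40,40): cv2.circle(a,tuple(np.int32(u)),3,(0,0,255) if p[2]==56 else (0,255,0) if p[2]==82 else (255,0,255),-1)
cv2.imwrite('pics/s6b.png',a)
E
```

```text
(-40, 27, 56) [671. 319.]
(40, 27, 56) [152. 398.]
(-40, 27, 82) [669. 181.]
(40, 27, 82) [143. 259.]
(-40, 27, 40) [672. 402.]
(40, 27, 40) [158. 482.]
(0, 27, 56) [414. 358.]
(0, 27, 53) [414. 374.]
(11, 34, 56) [352. 397.]
(11, 34, 53) [352. 413.]
```

View pics/s6b.png

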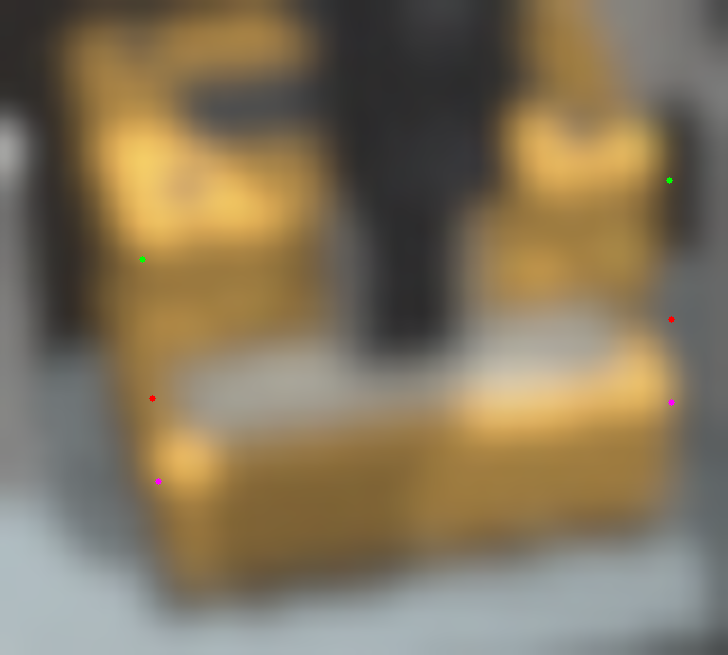

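```bash
python3 - <<'E'
from h import *
w=cv2.imread('pics/w11.png')
cv2.imwrite('pics/w11b.png',cv2.resize(w[155:205,240:405],None,fx=4.8,fy=8,interpolation=cv2.INTER_CUBIC))
E
```

```text
(no output)
```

View pics/w11b.png

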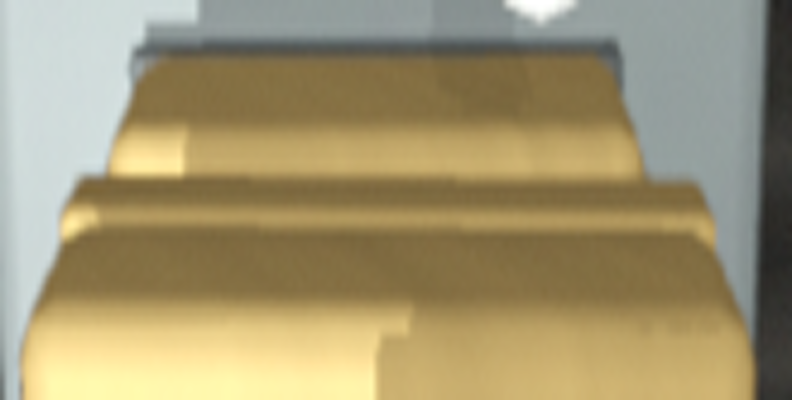

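```bash
python3 - <<'E'
from h import *
for f in ['w1','w3','w10','w11']:
    print(f,load(f'pics/{f}.png')[0][:2,2],load(f'pics/{f}.png')[0][0,0])
c=calibration('wrist');print(c['cx'],c['mount'])
mt=np.linalg.inv(c['mount']);K=load('pics/w10.png')[0]
print(proj([[-58,-.04,-30]],K,mt[:3,:3],mt[:3,3]))
E
```

```text
w1 [319.71401939 193.10066307] 337.59325986847193
w3 [319.71401939 193.10066307] 337.59325986847193
w10 [319.71401939 193.10066307] 337.59325986847193
w11 [319.71401939 193.10066307] 337.59325986847193
319.7140193869533 [[-6.68210162e-04 -2.87324711e-01  9.57833004e-01 -1.70681767e+02]
 [ 9.99999775e-01 -1.36576250e-04  6.56657556e-04 -2.76578915e-01]
 [-5.78567022e-05  9.57833228e-01  2.87324737e-01 -7.44705872e+01]
 [ 0.00000000e+00  0.00000000e+00  0.00000000e+00  1.00000000e+00]]
[[320.15789819 221.68125487]]
```

```bash
for i in 1 2 3; do python3 - <<'E'
from h import *
for i in range(3):
    c=calibration('wrist');print(np.round(c['mount'][:3,3],3), np.round(Rn.from_matrix(c['mount'][:3,:3]).as_rotvec(degrees=True),3), c['cx'], np.round(calibration('side')['t'],2))
print(readout.read_state()['clock'])
E
done
```

```text
[-170.682   -0.277  -74.471] [56.814 56.856 76.41 ] 319.7140193869533 [ 504.15  -24.77 1157.37]
[-170.682   -0.277  -74.471] [56.814 56.856 76.41 ] 319.7140193869533 [ 504.15  -24.77 1157.37]
[-170.682   -0.277  -74.471] [56.814 56.856 76.41 ] 319.7140193869533 [ 504.15  -24.77 1157.37]
15.85
[-170.682   -0.277  -74.471] [56.814 56.856 76.41 ] 319.7140193869533 [ 504.15  -24.77 1157.37]
[-170.682   -0.277  -74.471] [56.814 56.856 76.41 ] 319.7140193869533 [ 504.15  -24.77 1157.37]
[-170.682   -0.277  -74.471] [56.814 56.856 76.41 ] 319.7140193869533 [ 504.15  -24.77 1157.37]
15.85
[-170.682   -0.277  -74.471] [56.814 56.856 76.41 ] 319.7140193869533 [ 504.15  -24.77 1157.37]
[-170.682   -0.277  -74.471] [56.814 56.856 76.41 ] 319.7140193869533 [ 504.15  -24.77 1157.37]
[-170.682   -0.277  -74.471] [56.814 56.856 76.41 ] 319.7140193869533 [ 504.15  -24.77 1157.37]
15.85
```

play_rows([
  [0.3,0.002,-0.0006,0.0001,0,0,0],
  [0.3,0.005,-0.001,0.0002,0,0,0],
  [0.3,0.007,-0.001,0.0002,0,0,0],
  [0.3,0.007,-0.001,0.0002,0,0,0],
  [0.3,0.007,-0.001,0.0002,0,0,0],
])

```text
clock: 16.35
ee_pos: [560.0, -204.8, 14.6]
ee_rot: [[-0.001, 0.014, -1.0], [0.0, -1.0, -0.014], [-1.0, -0.0, 0.0]]
force: [0.6, -0.6, -2.9]
grip_width: 53.2
```

```bash
python3 - <<'E'
from h import *
applied([.007,-.001,.0002])
w=shot('wrist','pics/w12.png')
cv2.imwrite('pics/w12b.png',cv2.resize(w[155:205,240:405],None,fx=4.8,fy=8,interpolation=cv2.INTER_CUBIC))
s=readout.read_state();print(np.round(s['ee_pos'],2),np.round(s['force'],2))
E
```

```text
cmd [ 560.2 -204.9   15. ] meas [ 560.  -204.8   14.6] dang 0.03 F [ 0.6 -0.6 -2.9] w 53.2 t 16.35 q [-25.5  17.   86.5  -0.   76.6  63.7]
[ 560.16 -204.89   14.83] [-0.63 -0.22 -2.6 ]
```

View pics/w12b.png

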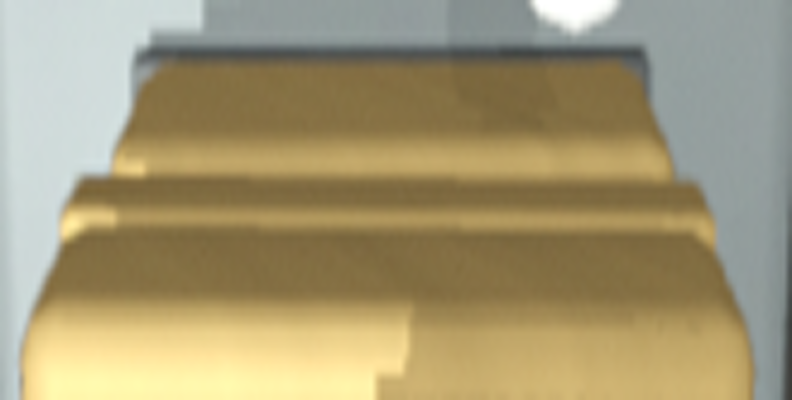

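play_rows([
  [0.3,0,0.0003,-0.0005,0,0,0],
  [0.3,0.001,0.0003,-0.0005,0,0,0],
  [0.3,0.002,0.0003,-0.0005,0,0,0],
  [0.3,0.003,0.0003,-0.0005,0,0,0],
  [0.3,0.003,0.0003,-0.0005,0,0,0],
])

```text
clock: 16.9
ee_pos: [560.5, -205.1, 11.6]
ee_rot: [[-0.001, 0.014, -1.0], [0.0, -1.0, -0.014], [-1.0, -0.0, 0.001]]
force: [-0.1, -0.8, -1.4]
grip_width: 53.0
```

play_rows([
  [0.3,0.001,0,0,0,0,0],
  [0.3,0.001,0,0,0,0,0],
])

```text
clock: 17.1
ee_pos: [560.6, -205.1, 10.7]
ee_rot: [[-0.0, 0.014, -1.0], [0.0, -1.0, -0.014], [-1.0, -0.0, 0.0]]
force: [0.2, 0.9, -2.8]
grip_width: 53.3
```

play_rows([
  [0.3,0.001,0,0,0,0,0],
  [0.3,0.001,0,0,0,0,0],
])

```text
clock: 17.3
ee_pos: [560.6, -205.1, 9.8]
ee_rot: [[-0.0, 0.014, -1.0], [0.0, -1.0, -0.014], [-1.0, -0.0, 0.0]]
force: [-1.0, 0.3, -2.0]
grip_width: 53.4
```

```bash
python3 - <<'E'
from h import *
applied([.005,.0003,-.0005])
w=shot('wrist','pics/w13.png'); s=shot('side','pics/side7.png')
cv2.imwrite('pics/w13b.png',np.hstack([cv2.resize(w[155:215,240:405],(450,360),interpolation=cv2.INTER_CUBIC),cv2.resize(s[135:180,258:306],(350,360),interpolation=cv2.INTER_CUBIC)]))
E
```

```text
cmd [ 560.7 -205.2   10. ] meas [ 560.6 -205.1    9.8] dang 0.02 F [-1.   0.3 -2. ] w 53.4 t 17.3 q [-25.5  17.3  86.6   0.   76.1  63.7]
```

View pics/w13b.png

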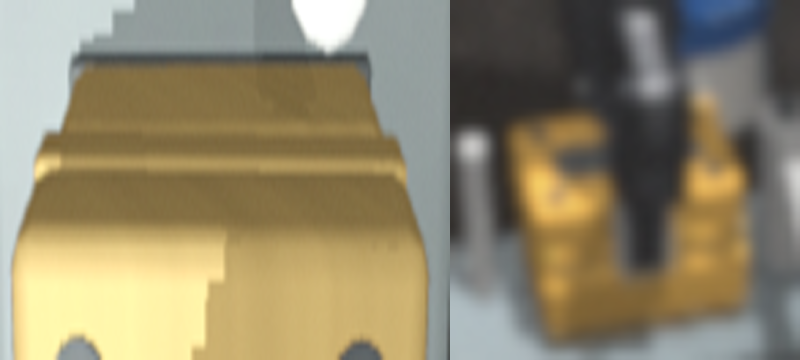

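play_rows([
  [0.3,0.001,0,0,0,0,0],
  [0.3,0.001,0,0,0,0,0],
])

```text
clock: 17.6
ee_pos: [560.6, -205.1, 8.8]
ee_rot: [[-0.0, 0.014, -1.0], [0.0, -1.0, -0.014], [-1.0, -0.0, 0.0]]
force: [0.3, 0.8, -3.3]
grip_width: 53.6
```

play_rows([
  [0.3,0.001,0,0,0,0,0],
  [0.3,0.001,0,0,0,0,0],
])

```text
clock: 17.8
ee_pos: [560.8, -205.2, 8.0]
ee_rot: [[0.0, 0.014, -1.0], [-0.0, -1.0, -0.014], [-1.0, 0.0, -0.0]]
force: [-0.7, 0.8, -2.5]
grip_width: 53.0
```

```bash
python3 - <<'E'
from h import *
applied([.002,0,0])
w=shot('wrist','pics/w14.png')
cv2.imwrite('pics/w14b.png',cv2.resize(w[155:215,240:405],(660,480),interpolation=cv2.INTER_CUBIC))
E
```

```text
cmd [ 560.7 -205.2    8. ] meas [ 560.8 -205.2    8. ] dang 0.02 F [-0.7  0.8 -2.5] w 53.0 t 17.8 q [-25.5  17.4  86.7  -0.   75.8  63.7]
```

View pics/w14b.png

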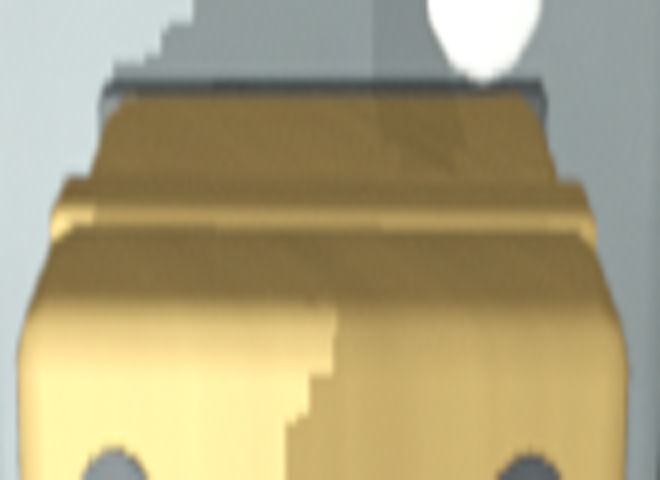

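play_rows([
  [0.3,0.001,0,0,0,0,0],
  [0.3,0.001,0,0,0,0,0],
])

```text
clock: 18.05
ee_pos: [560.6, -205.5, 7.0]
ee_rot: [[-0.0, 0.014, -1.0], [-0.001, -1.0, -0.014], [-1.0, 0.001, 0.0]]
force: [-0.7, -0.7, -2.1]
grip_width: 53.1
```

play_rows([
  [0.3,0.001,0,0,0,0,0],
  [0.3,0.001,0,0,0,0,0],
])

```text
clock: 18.25
ee_pos: [560.6, -205.5, 5.7]
ee_rot: [[-0.0, 0.014, -1.0], [-0.0, -1.0, -0.014], [-1.0, 0.0, 0.0]]
force: [-0.0, -0.9, -1.9]
grip_width: 53.5
```

play_rows([
  [0.3,0.001,0,0,0,0,0],
  [0.3,0.001,0,0,0,0,0],
])

```text
clock: 18.45
ee_pos: [560.6, -205.5, 5.0]
ee_rot: [[-0.0, 0.014, -1.0], [-0.0, -1.0, -0.014], [-1.0, 0.0, 0.0]]
force: [-1.3, -1.9, -1.1]
grip_width: 53.5
```

play_rows([
  [0.3,0.001,0,0,0,0,0],
  [0.3,0.001,0,0,0,0,0],
])

```text
clock: 18.65
ee_pos: [560.6, -205.5, 5.0]
ee_rot: [[0.0, 0.014, -1.0], [-0.0, -1.0, -0.014], [-1.0, 0.0, -0.0]]
force: [-3.4, -0.9, 4.8]
grip_width: 53.4
```

```bash
python3 - <<'E'
from h import *
applied([.004,0,0])
s=shot('side','pics/side8.png');w=shot('wrist','pics/w15.png')
cv2.imwrite('pics/w15b.png',np.hstack([cv2.resize(w[155:215,240:405],(450,360),interpolation=cv2.INTER_CUBIC),cv2.resize(s[135:180,258:306],(350,360),interpolation=cv2.INTER_CUBIC)]))
E
```

```text
cmd [ 560.7 -205.2    4. ] meas [ 560.6 -205.5    5. ] dang 0.03 F [-3.4 -0.9  4.8] w 53.4 t 18.65 q [-25.6  17.6  86.9  -0.   75.5  63.7]
```

View pics/w15b.png

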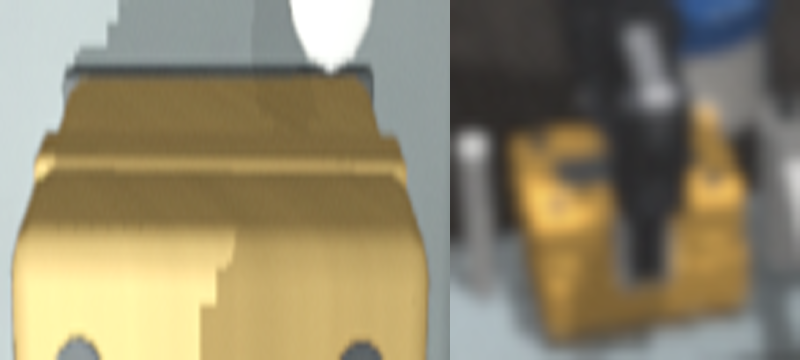

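```bash
python3 - <<'E'
from h import *
s=cv2.imread('pics/side8.png'); k=load('pics/side8.png')
x0,y0,f=262,140,16
a=cv2.resize(s[y0:y0+38,x0:x0+46],None,fx=f,fy=f,interpolation=cv2.INTER_CUBIC)
from numpy import cos,sin,radians
def cl(x,y,z): 
    c,sn=cos(radians(.8)),sin(radians(.8)); return [560.8+c*x-sn*y,-205.5+sn*x+c*y,z]
for z,col in((10,(255,0,255)),(40,(0,0,255)),(66,(0,255,0)),(69,(255,255,0))):
  for x in (-40,40):
    u=(proj(cl(x,27,z),*k)[0]-[x0,y0]+.5)*f; cv2.circle(a,tuple(np.int32(u)),3,col,-1)
u=(proj(cl(58,-12.5,76),*k)[0]-[x0,y0]+.5)*f; print(u)
cv2.imwrite('pics/s8b.png',a)
E
```

```text
[-19.2116133  217.70128959]
```

View pics/s8b.png

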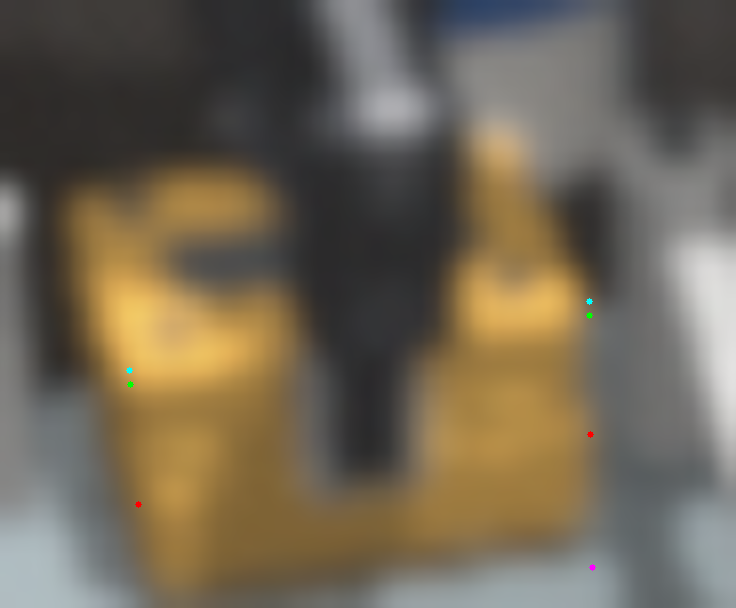

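play_rows([
  [0.7,0,0,0,0,0,0],
  [0.75,0,0,0,0,0,0],
  [0.8,0,0,0,0,0,0],
  [0.9,0,0,0,0,0,0],
  [1,0,0,0,0,0,0],
  [1,0,0,0,0,0,0],
])

```text
clock: 19.35
ee_pos: [560.7, -205.1, 3.8]
ee_rot: [[-0.0, 0.014, -1.0], [0.0, -1.0, -0.014], [-1.0, -0.0, 0.0]]
force: [0.0, -0.5, -0.5]
grip_width: 85.4
```

```bash
python3 - <<'E'
from h import *
applied([0,0,0])
s=shot('side','pics/side9.png');w=shot('wrist','pics/w16.png')
cv2.imwrite('pics/w16b.png',np.hstack([cv2.resize(w[140:240,220:420],(450,360),interpolation=cv2.INTER_CUBIC),cv2.resize(s[135:180,258:306],(350,360),interpolation=cv2.INTER_CUBIC)]))
E
```

```text
cmd [ 560.7 -205.2    4. ] meas [ 560.7 -205.1    3.8] dang 0.01 F [ 0.  -0.5 -0.5] w 85.4 t 19.35 q [-25.5  17.6  86.9   0.   75.4  63.7]
```

View pics/w16b.png

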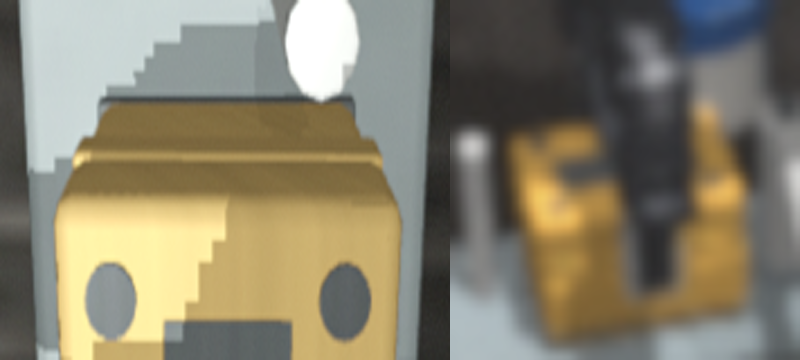

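play_rows([
  [1,-0.006,0,0,0,0,0],
  [1,-0.02,0,0,0,0,0],
  [1,-0.045,0,0,0,0,0],
  [1,-0.08,0,0,0,0,0],
  [1,-0.12,0,0.01,0,0,0],
  [1,-0.14,0,0.045,0,0,0],
  [1,-0.15,0,0.075,0,0,0],
  [1,-0.15,0,0.085,0,0,0],
  [1,-0.15,0,0.085,0,0,0],
  [1,-0.15,0,0.085,0,0,0],
])

```text
clock: 20.45
ee_pos: [476.1, -206.3, 153.6]
ee_rot: [[0.0, 0.014, -1.0], [0.0, -1.0, -0.014], [-1.0, -0.0, -0.0]]
force: [-0.1, 0.1, -0.9]
grip_width: 85.7
```

play_rows([
  [1,0,0,0,0,0,0],
  [1,0,0,0,0,0,0],
])

```text
clock: 20.65
ee_pos: [476.1, -206.1, 152.9]
ee_rot: [[-0.002, 0.014, -1.0], [0.001, -1.0, -0.014], [-1.0, -0.001, 0.001]]
force: [-0.3, -0.6, 0.2]
grip_width: 85.5
```

```bash
python3 - <<'E'
from h import *
applied([-.15,0,.085])
w=shot('wrist','pics/w17.png'); s=shot('side','pics/side10.png')
cv2.imwrite('pics/s10b.png',cv2.resize(s[130:195,240:320],None,fx=9,fy=9,interpolation=cv2.INTER_CUBIC))
E
```

```text
cmd [ 475.7 -206.4  154. ] meas [ 476.1 -206.1  152.9] dang 0.11 F [-0.3 -0.6  0.2] w 85.5 t 20.65 q [-29.7   2.   87.4   0.   90.7  59.5]
```

View pics/w17.png

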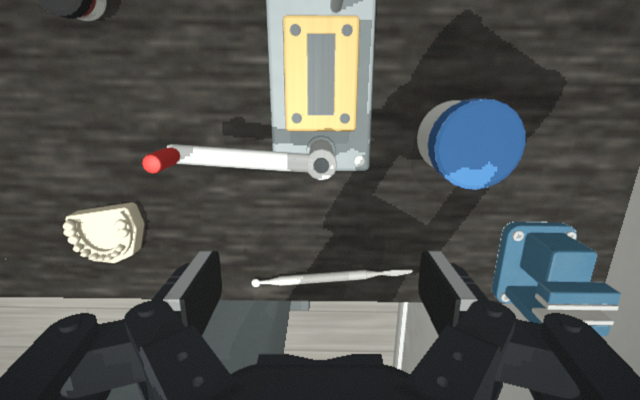

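View pics/s10b.png

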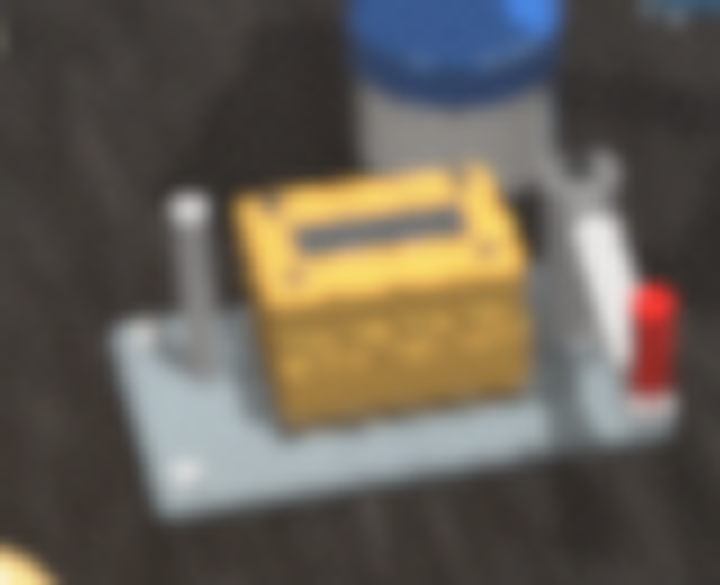

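```bash
python3 - <<'E'
from h import *
cv2.imwrite('pics/cab.png',cv2.resize(cv2.imread('pics/top0.png')[40:140,340:480],None,fx=4,fy=4,interpolation=cv2.INTER_CUBIC))
c=calibration('top');K=np.array([[c['fx'],0,c['cx']],[0,c['fy'],c['cy']],[0,0,1]]);k=(K,c['R'],c['t'])
print('bot',onz((380,121),0,*k))
for z in(50,100,150,200): print(z,onz((380,98),z,*k))
b=load('pics/w17.png')
h=onz((153,160),110.5,*b);p=onz((321,165),76.5,*b);print(h,p,np.hypot(*(h-p)[:2]),np.degrees(np.arctan2(*(h-p)[[1,0]])))
for o in ["bar_handle","bar_pivot","flask_cover"]:
    print(o,[(np.round(d['xyz'],1).tolist(),round(d['conf'],2)) for d in place_of('wrist',o)])
E
```

```text
bot [ 774.55011084 -215.59995187    0.        ]
50 [ 822.51147922 -207.76127551   50.        ]
100 [ 800.62797114 -198.00977224  100.        ]
150 [ 778.74446305 -188.25826897  150.        ]
200 [ 756.86095497 -178.5067657   200.        ]
[507.16586771 -98.79709414 110.5       ] [ 498.23504614 -206.58196193   76.5       ] 108.15422921608966 85.26341512020797
bar_handle [([504.8, -100.2, 107.9], 0.92)]
bar_pivot [([496.9, -208.8, 74.7], 0.85)]
flask_cover [([562.5, -204.1, 42.1], 0.65), ([500.8, -100.9, 109.5], 0.17)]
```

View pics/cab.png

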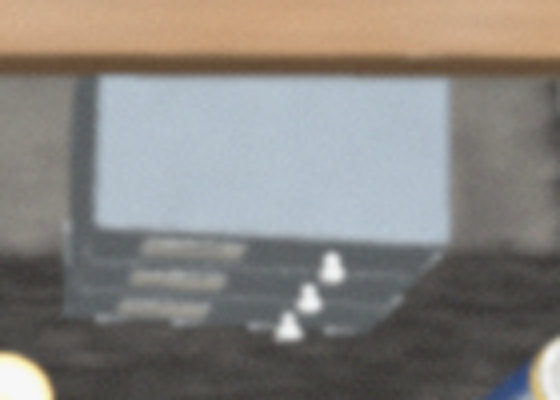

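```bash
python3 - <<'E'
from h import *
plan([507.7,-96.8,125],down(-45)); 
E
```

```text
shift [0.029, -0.1091, -0.0335] rot [-44.2, 0.01, -0.0] dist 118 ang 44.2
```

play_rows([
  [0.5,0,-0.02,-0.006,-8,0,0],
  [0.5,0,-0.045,-0.014,-16,0,0],
  [0.5,0,-0.075,-0.023,-24,0,0],
  [0.5,0.01,-0.1,-0.031,-32,0,0],
  [0.5,0.02,-0.1091,-0.0335,-40,0,0],
  [0.5,0.029,-0.1091,-0.0335,-44.2,0,0],
  [0.5,0.029,-0.1091,-0.0335,-44.2,0,0],
  [0.5,0.029,-0.1091,-0.0335,-44.2,0,0],
  [0.5,0.029,-0.1091,-0.0335,-44.2,0,0],
], force=20)

```text
clock: 21.8
ee_pos: [508.1, -97.2, 125.6]
ee_rot: [[0.001, 0.706, -0.708], [-0.0, -0.708, -0.706], [-1.0, 0.001, -0.001]]
force: [0.0, -1.5, 0.3]
grip_width: 42.5
```

```bash
python3 - <<'E'
from h import *
applied([.029,-.1091,-.0335],[-44.2,0,0])
w=shot('wrist','pics/w18.png')
k=load('pics/w18.png')
print(proj([[507.7,-96.8,110.5],[507.7,-96.8,76.5]],*k))
E
```

```text
cmd [507.7 -96.8 125. ] meas [508.1 -97.2 125.6] dang 0.11 F [ 0.  -1.5  0.3] w 42.5 t 21.8 q [-17.1   2.4  90.1  -0.   87.4  28. ]
[[317.48811909 223.01380469]
 [317.69227492 204.58129657]]
```

View pics/w18.png

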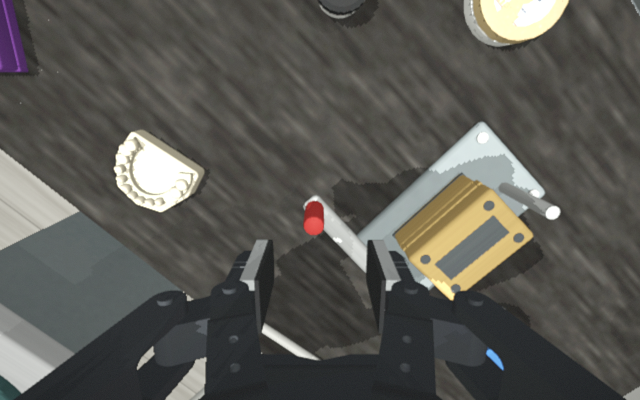

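play_rows([
  [0.5,0.015,0,0,0,0,0],
  [0.5,0.035,-0.001,0,0,0,0],
  [0.5,0.052,-0.0015,0,0,0,0],
  [0.5,0.065,-0.0015,0,0,0,0],
  [0.5,0.073,-0.0015,0,0,0,0],
  [0.5,0.073,-0.0015,0,0,0,0],
  [0,0.073,-0.0015,0,0,0,0],
  [0,0.073,-0.0015,0,0,0,0],
  [0,0.073,-0.0015,0,0,0,0],
  [0,0.073,-0.0015,0,0,0,0],
])

```text
clock: 22.85
ee_pos: [507.3, -95.0, 53.0]
ee_rot: [[0.002, 0.707, -0.707], [0.001, -0.707, -0.707], [-1.0, 0.0, -0.002]]
force: [-0.5, 4.8, 4.1]
grip_width: 12.1
```

```bash
python3 - <<'E'
from h import *
applied([.073,-.0015,0])
w=shot('wrist','pics/w19.png');cv2.imwrite('pics/w19c.png',cv2.resize(w[180:330,220:420],None,fx=3.5,fy=3.5))
p0,R0=getcmd(); piv=np.array([498.7,-206.4])
d=p0[:2]-piv; a0=np.degrees(np.arctan2(d[1],d[0])); print(np.hypot(*d),a0)
E
```

```text
cmd [506.6 -95.8  52. ] meas [507.3 -95.   53. ] dang 0.13 F [-0.5  4.8  4.1] w 12.1 t 22.85 q [-17.    5.2  95.7   0.1  79.   28. ]
110.91348092796811 85.91282927783308
```

View pics/w19c.png

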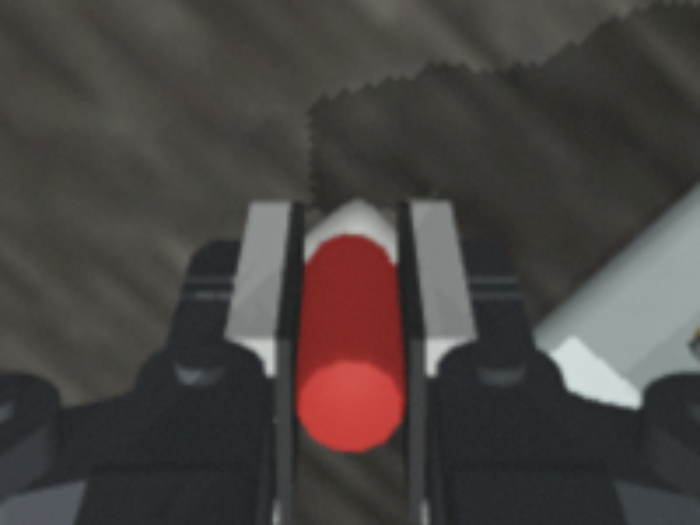

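```bash
cat > arc.py <<'E'
from h import *
import sys
p0,R0=getcmd(); piv=np.array([498.7,-206.4])
for a in map(float,sys.argv[1:]):
    P=np.array([*(piv+110*np.array([np.cos(np.radians(a)),np.sin(np.radians(a))])),53])
    print([0,*np.round(R0.T@(P-p0)/1000,4).tolist(),0,0,0],end=', ')
E
python3 arc.py 85 83 80 76.5 73 69 65 61 57 53
```

```text
[0, -0.001, 0.0019, -0.0004, 0, 0, 0], [0, -0.001, 0.0049, -0.0029, 0, 0, 0], [0, -0.001, 0.0095, -0.0063, 0, 0, 0], [0, -0.001, 0.0152, -0.01, 0, 0, 0], [0, -0.001, 0.021, -0.0133, 0, 0, 0], [0, -0.001, 0.0279, -0.0167, 0, 0, 0], [0, -0.001, 0.035, -0.0196, 0, 0, 0], [0, -0.001, 0.0423, -0.0219, 0, 0, 0], [0, -0.001, 0.0498, -0.0238, 0, 0, 0], [0, -0.001, 0.0573, -0.0251, 0, 0, 0],
```

play_rows([
  [0,-0.001,0.0019,-0.0004,0,0,0],
  [0,-0.001,0.0049,-0.0029,0,0,0],
  [0,-0.001,0.0095,-0.0063,0,0,0],
  [0,-0.001,0.0152,-0.01,0,0,0],
  [0,-0.001,0.021,-0.0133,0,0,0],
  [0,-0.001,0.0279,-0.0167,0,0,0],
  [0,-0.001,0.035,-0.0196,0,0,0],
  [0,-0.001,0.0423,-0.0219,0,0,0],
  [0,-0.001,0.0498,-0.0238,0,0,0],
  [0,-0.001,0.0573,-0.0251,0,0,0],
])

```text
clock: 23.9
ee_pos: [565.7, -117.0, 53.0]
ee_rot: [[0.001, 0.707, -0.707], [0.002, -0.707, -0.707], [-1.0, -0.001, -0.002]]
force: [-1.4, 1.8, 2.2]
grip_width: 12.0
```

```bash
python3 -c "
from h import *
applied([-.001,.0573,-.0251])"; python3 arc.py 49 45 41 37 33 29 25 21 18 16
```

```text
cmd [ 564.9 -118.5   53. ] meas [ 565.7 -117.    53. ] dang 0.16 F [-1.4  1.8  2.2] w 12.0 t 23.9 q [-17.4  12.8  87.    0.2  80.2  27.5]
[0, -0.0, 0.0077, -0.0008, 0, 0, 0], [0, -0.0, 0.0153, -0.0011, 0, 0, 0], [0, -0.0, 0.023, -0.0008, 0, 0, 0], [0, -0.0, 0.0306, -0.0, 0, 0, 0], [0, -0.0, 0.0382, 0.0013, 0, 0, 0], [0, -0.0, 0.0457, 0.0032, 0, 0, 0], [0, -0.0, 0.053, 0.0055, 0, 0, 0], [0, -0.0, 0.0601, 0.0084, 0, 0, 0], [0, -0.0, 0.0653, 0.0109, 0, 0, 0], [0, -0.0, 0.0687, 0.0127, 0, 0, 0],
```

play_rows([
  [0,0,0.0077,-0.0008,0,0,0],
  [0,0,0.0153,-0.0011,0,0,0],
  [0,0,0.023,-0.0008,0,0,0],
  [0,0,0.0306,0,0,0,0],
  [0,0,0.0382,0.0013,0,0,0],
  [0,0,0.0457,0.0032,0,0,0],
  [0,0,0.053,0.0055,0,0,0],
  [0,0,0.0601,0.0084,0,0,0],
  [0,0,0.0653,0.0109,0,0,0],
  [0,0,0.0687,0.0127,0,0,0],
])

```text
clock: 24.9
ee_pos: [604.3, -177.0, 52.9]
ee_rot: [[-0.001, 0.707, -0.708], [-0.0, -0.708, -0.707], [-1.0, -0.0, 0.001]]
force: [-0.8, 2.3, 2.6]
grip_width: 12.0
```

```bash
python3 -c "
from h import *
applied([0,.0687,.0127])"; python3 arc.py 13 10 7 5 3.5 2.3 1.3 0.3 -0.5
```

```text
cmd [ 604.5 -176.1   53. ] meas [ 604.3 -177.    52.9] dang 0.05 F [-0.8  2.3  2.6] w 12.0 t 24.9 q [-21.5  19.1  79.1  -0.   81.9  23.6]
[0, -0.0, 0.0049, 0.0029, 0, 0, 0], [0, -0.0, 0.0097, 0.0061, 0, 0, 0], [0, -0.0, 0.0144, 0.0095, 0, 0, 0], [0, -0.0, 0.0173, 0.0119, 0, 0, 0], [0, -0.0, 0.0195, 0.0138, 0, 0, 0], [0, -0.0, 0.0212, 0.0154, 0, 0, 0], [0, -0.0, 0.0226, 0.0167, 0, 0, 0], [0, -0.0, 0.024, 0.018, 0, 0, 0], [0, -0.0, 0.0251, 0.0191, 0, 0, 0],
```

play_rows([
  [0,0,0.0049,0.0029,0,0,0],
  [0,0,0.0097,0.0061,0,0,0],
  [0,0,0.0144,0.0095,0,0,0],
  [0,0,0.0173,0.0119,0,0,0],
  [0,0,0.0195,0.0138,0,0,0],
  [0,0,0.0212,0.0154,0,0,0],
  [0,0,0.0212,0.0154,0,0,0],
])

```text
clock: 25.6
ee_pos: [608.5, -202.5, 52.9]
ee_rot: [[0.0, 0.707, -0.707], [-0.001, -0.707, -0.707], [-1.0, 0.0, 0.0]]
force: [-0.4, 0.6, 1.3]
grip_width: 12.0
```

play_rows([
  [0,0,0.0007,0.0007,0,0,0],
  [0,0,0.0014,0.0013,0,0,0],
  [0,0,0.0014,0.0013,0,0,0],
])

```text
clock: 25.9
ee_pos: [608.6, -203.4, 52.9]
ee_rot: [[-0.0, 0.707, -0.707], [0.001, -0.707, -0.707], [-1.0, -0.001, -0.0]]
force: [0.4, 3.2, 1.9]
grip_width: 11.9
```

```bash
python3 -c "
from h import *
applied([0,.0226,.0167])"
```

```text
cmd [ 608.6 -203.9   53. ] meas [ 608.6 -203.4   52.9] dang 0.06 F [0.4 3.2 1.9] w 11.9 t 25.9 q [-23.6  20.5  77.2   0.   82.3  21.4]
```

play_rows([
  [0,0,0.0007,0.0007,0,0,0],
  [0,0,0.0007,0.0007,0,0,0],
])

```text
clock: 26.1
ee_pos: [608.6, -203.3, 52.9]
ee_rot: [[-0.0, 0.708, -0.707], [0.003, -0.707, -0.708], [-1.0, -0.002, -0.002]]
force: [-1.2, 5.7, 3.8]
grip_width: 12.2
```

play_rows([
  [0,0,0.0007,0.0007,0,0,0],
  [0,0,0.0007,0.0007,0,0,0],
])

```text
clock: 26.3
ee_pos: [608.6, -203.3, 52.9]
ee_rot: [[-0.001, 0.708, -0.706], [0.004, -0.706, -0.708], [-1.0, -0.003, -0.003]]
force: [-0.2, 7.9, 3.6]
grip_width: 11.9
```

play_rows([
  [0,0,0.0007,0.0007,0,0,0],
  [0,0,0.0007,0.0007,0,0,0],
])

```text
clock: 26.5
ee_pos: [608.6, -203.3, 52.9]
ee_rot: [[-0.001, 0.708, -0.706], [0.006, -0.706, -0.708], [-1.0, -0.005, -0.004]]
force: [-1.8, 10.5, 3.1]
grip_width: 12.2
```

play_rows([
  [0,0,-0.001,-0.001,0,0,0],
  [0,0,-0.0015,-0.0015,0,0,0],
  [0.3,0,-0.0015,-0.0015,0,0,0],
  [0.5,0,-0.0015,-0.0015,0,0,0],
  [0.5,0,-0.0015,-0.0015,0,0,0],
  [0.5,0,-0.0015,-0.0015,0,0,0],
])

```text
clock: 27.1
ee_pos: [608.5, -205.4, 52.8]
ee_rot: [[-0.0, 0.707, -0.707], [-0.001, -0.707, -0.707], [-1.0, 0.0, 0.001]]
force: [0.3, -0.2, 0.6]
grip_width: 42.8
```

```bash
python3 - <<'E'
from h import *
applied([0,.0021-.0015,.0021-.0015])
E
```

```text
cmd [ 608.6 -204.7   53. ] meas [ 608.5 -205.4   52.8] dang 0.04 F [ 0.3 -0.2  0.6] w 42.8 t 27.1 q [-23.7  20.6  77.1  -0.   82.3  21.3]
```

play_rows([
  [0.5,-0.01,0,0,0,0,0],
  [0.5,-0.03,0,0,0,0,0],
  [0.5,-0.06,0,0,0,0,0],
  [0.5,-0.1,0,0,0,0,0],
  [0.5,-0.12,0,0.03,0,0,0],
  [0.5,-0.13,0,0.07,0,0,0],
  [0.5,-0.13,0,0.1,0,0,0],
  [0.5,-0.13,0,0.11,0,0,0],
  [0.5,-0.13,0,0.11,0,0,0],
  [0.5,-0.13,0,0.11,0,0,0],
])

```text
clock: 28.1
ee_pos: [531.3, -282.0, 182.9]
ee_rot: [[0.0, 0.707, -0.707], [0.001, -0.707, -0.707], [-1.0, -0.0, -0.001]]
force: [-0.7, -0.3, 0.1]
grip_width: 42.8
```

```bash
python3 - <<'E'
from h import *
applied([-.13,0,.11])
w=shot('wrist','pics/w20.png')
s=shot('side','pics/side11.png')
cv2.imwrite('pics/s11b.png',cv2.resize(s[130:195,240:320],None,fx=9,fy=9,interpolation=cv2.INTER_CUBIC))
for cam in('wrist',):
  for o in ["bar_handle","bar_pivot","flask_cover"]:
    print(o,[(np.round(d['xyz'],1).tolist(),round(d['conf'],2)) for d in place_of(cam,o)])
E
```

```text
cmd [ 530.9 -282.5  183. ] meas [ 531.3 -282.   182.9] dang 0.06 F [-0.7 -0.3  0.1] w 42.8 t 28.1 q [-33.4  11.8  73.1   0.   95.1  11.6]
bar_handle [([606.8, -208.1, 108.7], 0.83)]
bar_pivot [([494.4, -207.3, 77.6], 0.88), ([407.0, 6.2, 1.4], 0.54)]
flask_cover [([559.0, -200.3, 43.8], 0.8)]
```

View pics/w20.png

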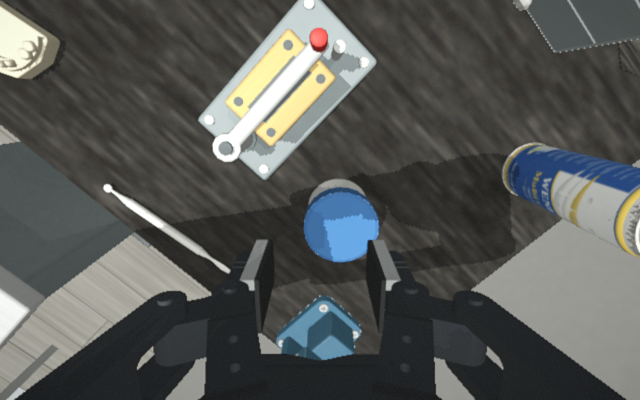

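View pics/s11b.png

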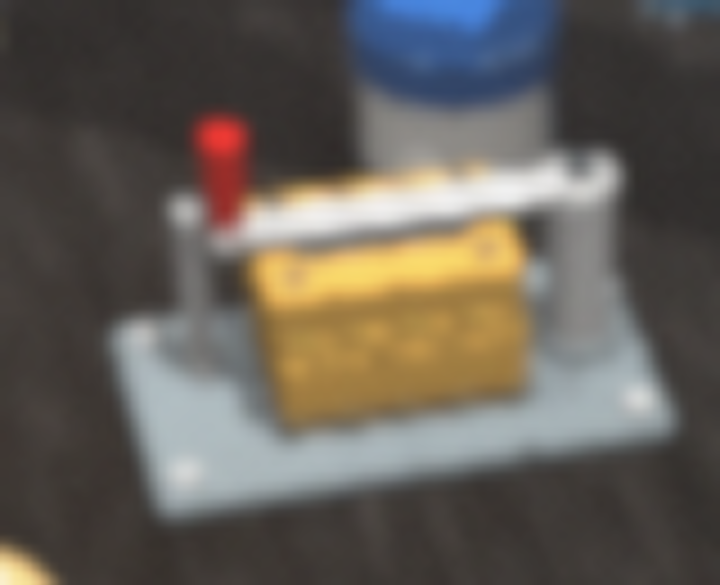

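```bash
python3 - <<'E'
from h import *
w=cv2.imread('pics/w20.png'); cv2.imwrite('pics/w20c.png',cv2.resize(w[0:175,190:385],None,fx=3.4,fy=3.4,interpolation=cv2.INTER_CUBIC))
E
```

```text
(no output)
```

View pics/w20c.png

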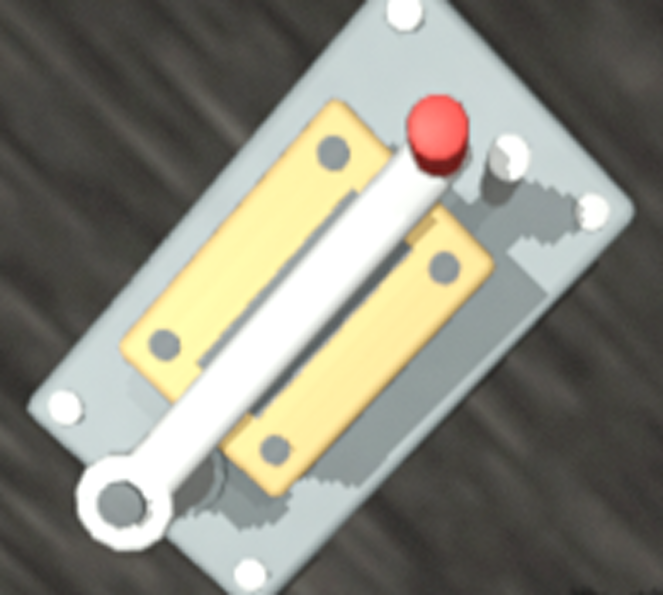

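```bash
python3 - <<'E'
from h import *
k=load('pics/w20.png'); px=lambda u,v:(190+(u+.5)/3.4-.5,(v+.5)/3.4-.5)
w=lambda u,v,z:onz(px(u,v),z,*k)
p=w(123,503,76.5); s=w(510,157,76); h=w(438,122,110.5); e=[w(*q,76.5) for q in [(155,452-15),(403,160),(186,474),(437,202)]]
ang=lambda d:np.degrees(np.arctan2(d[1],d[0]))
yaw=ang(s-p)+np.degrees(np.arctan2(12.5,120)); print('p',p,'s',s,'h',h,'yaw by post',yaw,'dist',np.hypot(*(s-p)[:2]))
print('handle angle',ang(h-p)-yaw,np.hypot(*(h-p)[:2]),'edges',ang(e[1]-e[0])-yaw,ang(e[3]-e[2])-yaw)
# cover top edges z=66
c=[w(*q,66) for q in [(337,100),(122,350),(493,262),(277,495)]]; print('cover ang',ang(c[0]-c[1])-yaw,ang(c[2]-c[3])-yaw,'centre clamp frame')
m=np.mean(c,0)[:2]-p[:2]; r=np.radians(yaw); print(np.array([m@[np.cos(r),np.sin(r)],m@[-np.sin(r),np.cos(r)]])-[62,0])
print(readout.read_state()['clock'])
E
```

```text
p [ 498.59344769 -206.49337267   76.5       ] s [ 618.72607399 -217.08519309   76.        ] h [ 608.9088159  -204.29397861  110.5       ] yaw by post 0.908253493682893 dist 120.59865074546036
handle angle 0.23392012978203436 110.33729105352643 edges -0.2819705750107112 -0.6192959600551782
cover ang -0.021321189488997305 0.06259572317375783 centre clamp frame
[ 1.73071846 -0.32337339]
28.35
```

```bash
python3 - <<'E'
from plant import ticket, readout
import numpy as np
s=readout.read_state(); print(np.round(s['force'],1),np.round(s['dq'],2))
print(ticket.close_job())
E
```

```text
[ 0.4  0.4 -1. ] [-0.19 -0.11  0.14 -0.07  0.01 -0.03]
the job is handed in; nothing more can be done
None
```

I put the brass cover on the lower flask half and swung the retaining bar closed by its red handle to its stop. I then let go and handed the job in at about 28 s of the 58 s.

**Extra step:** before picking up the cover I nudged the bar further open, from about 1.16 to 1.49 rad. At its starting angle it left only about 2 mm to the cover's corner.

**Last checks:**
- **Cover:** it lies square to the clamp within 0.1° and looks flush in the side and wrist pictures. Contact came where full seating was expected, give or take about 2 mm, and the bar passed over it freely.
- **Bar:** it met a hard stop, with the handle not moving while the push rose to about 10 N. My picture estimates of its angle range from -0.6° to +0.2° of closed.
- **Bystanders:** the plaster model, glaze jar and putty tub were never touched. The gripper was well clear of everything at the end.

**Disagreements:**
- **Finger tips:** they sit about 30 mm behind the reported tool point. My first push passed over the handle without touching it, so I corrected for this.
- **Wrist camera:** its calibration changed by about 2 mm during the job. I aligned the cover from pictures showing both cover and clamp.
- **Cover centre:** in the last picture it measured 1.7 mm off along its length. That is more than the 1.5 mm play and disagrees with the seated contact, so I put it down to measurement error.

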